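# Check a chassis frame for square by its two diagonals and true it up

## Task

Check the small aluminium chassis frame in the jig for square with the sprung slide rule. Pinch the rule's two lugs together, set it flat inside the frame from the near left corner to the far right corner and let go so that it springs into both corners, read it, then do the same across the other diagonal and leave it sitting there. The two diagonals will differ: gently push the loose far rail lengthwise by its end until both diagonals are equal, without shoving hard or disturbing the other things on the bench.

Things in the scene. Friction and masses are not known exactly. Their poses are not given: they have to be found in the camera images.
- jig: grey jig plate, 210 (x) x 270 (y) x 10 mm, fixed to the bench; origin at the centre of its underside, x from near to far rail, y left. On it stand two aluminium rails along y, 10 mm thick, 26 mm high above the plate; each has a square leg turned 30 mm inwards at both ends: the frame's four corners. The pocket when square is about 125 (x) by 170 mm (y), its middle up to 5 mm off the plate's along y
- fixed_lug (a point): centre of the fixed lug of the slide rule: upright steel plate 8 mm thick, 22 mm wide, top 50 mm above the rule's underside (this point 32 mm above it, on the rule's middle line). Axes: x along the rule towards the sliding lug, z up. The wooden bar under both lugs is 13 mm high, 20 mm wide, 112 mm long
- sliding_lug (a point): centre of the sliding lug, like the fixed one, 59 mm from it (67 mm over both) when the rule is fully out, 17 mm (25 mm over both) when pinched fully in; a spring of 2.4 N (out) to 4 N (in) pushes it outwards. Pinched in, the rule is held rigidly by its lugs and can be carried by them; it weighs about 0.2 kg
- fixed_tip (a point): outermost point of the rule's fixed round end (5 mm radius), 78.5 mm beyond the fixed lug's centre; 7.5 mm above the rule's underside
- sliding_tip (a point): outermost point of the rule's sliding round end (5 mm radius), 78.5 mm beyond the sliding lug's centre; 7.5 mm above the rule's underside. Moves with the sliding lug
- reading (a joint): how far the rule's sliding end is pushed in, in m: 0 fully out (tip to tip 216 mm), 0.042 fully in (174 mm). Across a diagonal of the frame it stands between 0.002 and 0.016; a greater value is a shorter diagonal, and moving the far rail 1 mm changes it by about 0.8 mm. The middle of the two readings is the reading for the square frame, to 0.3 mm
- far_side (a point): point of the jig plate's top under the far rail, at its middle to 12 mm; axes as the jig's. The far rail is loose: it slides along y only, on dry friction of 9 N, and starts 3.5 to 7 mm off square to the left or right (not measured). Its end faces, 94 mm either way along y from its middle, carry ears 24 mm wide (+x from its inner face, 5 mm short of here), 46 mm high: push there, below 25 N
Things that resemble listed ones, but are neither listed nor needed, are in the scene too. What is shaped like the part that bears fixed_lug but black or purple is not meant.

How it is judged (in metres and radians):
On the way, in this order (a step that is already met when the one before it is completed fails the run):
1. the rule sits flat in the frame, let go, sprung into the near left and far right corners (((x of fixed_tip in the frame of jig between -0.067 and -0.052 m and y of fixed_tip in the frame of jig between 0.07 and 0.093 m and x of sliding_tip in the frame of jig between 0.052 and 0.067 m and y of sliding_tip in the frame of jig below -0.06 m) or (x of sliding_tip in the frame of jig between -0.067 and -0.052 m and y of sliding_tip in the frame of jig between 0.07 and 0.093 m and x of fixed_tip in the frame of jig between 0.052 and 0.067 m and y of fixed_tip in the frame of jig below -0.06 m)) and z of each of fixed_tip, sliding_tip in the frame of jig below 0.025 m and value of joint reading between 0.0015 and 0.035 m and contact force between the fingers and rule below 0.2 N and linear speed of rule below 0.02 m/s), for 0.3 s.
2. the rule sits flat in the frame, let go, sprung into the near right and far left corners (((x of fixed_tip in the frame of jig between -0.067 and -0.052 m and y of fixed_tip in the frame of jig between -0.093 and -0.07 m and x of sliding_tip in the frame of jig between 0.052 and 0.067 m and y of sliding_tip in the frame of jig above 0.06 m) or (x of sliding_tip in the frame of jig between -0.067 and -0.052 m and y of sliding_tip in the frame of jig between -0.093 and -0.07 m and x of fixed_tip in the frame of jig between 0.052 and 0.067 m and y of fixed_tip in the frame of jig above 0.06 m)) and z of each of fixed_tip, sliding_tip in the frame of jig below 0.025 m and value of joint reading between 0.0015 and 0.035 m and contact force between the fingers and rule below 0.2 N and linear speed of rule below 0.02 m/s), for 0.3 s.
At the end, for the whole second after the job is handed in: the rule still sits flat and released across the near right - far left diagonal, sprung into both corners and at rest, and the far rail stands where both diagonals are equal: the rule reads within 1.8 mm of its reading for the square frame (the rail within about 2 mm of square) (all of step 2 and value of joint reading between 0.0074 and 0.011 m and velocity of joint reading between -0.01 and 0.01 m/s); the robot touches nothing.
It fails at once if the far rail is shoved harder than 25 N (contact force between the fingers and rail_far above 25 N).
It fails at once if the rule is forced against the frame's rails with more than 25 N (contact force between rule and rail_far above 25 N or contact force between rule and rail_near above 25 N).
It fails at once if another thing on the bench is disturbed (distance of any of crossbar0, crossbar1, driver, tape, connectors, board, can from where it was at the start of the episode above 0.03 m).
It also fails if it takes over 58 s, if anything falls off the work surface, if the arm or the gripper's body presses on something with over 40 N, if the wrist force passes 120 N, or if a joint passes its speed limit or range.

## Robot

A 6-joint arm with a two-finger parallel gripper is mounted at the origin on the work surface. World frame = base frame: x ahead of the robot, y to its left, z up, the work surface at z = 0. Lengths are in m, angles in degrees, forces in N, time in s.
With the tool pointing down it reaches from about 0.4 to 0.825 m from the base axis. Payload 7 kg.
Tool frame: the origin (TCP) lies between the finger pads; the fingertips stand 19 mm ahead of it and the grasp point (between the pads) is the TCP (r.finger_overhang is the distance from the TCP to the fingertips, in m); z points along the fingers, y is the direction in which the jaws open and shut (so a half turn about z gives the same grasp; the last joint's range is limited). The gripper opens to 88 mm and grips with 3 to 60 N. Pads are 19 mm wide; open, the fingers measure 130 mm over their backs; the gripper's body (78 mm by 193 mm) begins 47 mm behind the grasp point.
Start: joints at [-57.175, 20.546, 0.682, 0, -70.136, -16.507], TCP at [0.19, -0.648, 0.246] pointing down, gripper open.
Joint ranges: [-176.03, 176.03], [-82.01, 121.73], [-58.28, 71.71], [-173.87, 95.51], [-174.79, -0.11], [-173.66, 173.66]. Speed limits (degrees/s): [136.94, 136.94, 172.46, 180, 180, 180].

## Interface

Orientations are given as [roll, pitch, yaw] about the fixed x, y, z axes, in that order (R = Rz(yaw) Ry(pitch) Rx(roll)).
In Python, from plant import r, optics gives the robot as it stands. The module is installed in compiled form; this text tells all that it offers.
- The arm moves only by the tool step_arm, never from a script. Its argument "increments" is a list of rows, each an object of numbers: "tx", "ty", "tz": the shift along the world's x, y, z in mm; "ax", "ay", "az": the turn, a rotation vector about the world's x, y, z in degrees; "claw": the gripper command: -1 is shut, 1 is fully open, values between are in proportion. In form: [{"tx": .., "ty": .., "tz": .., "ax": .., "ay": .., "az": .., "claw": ..}, ...]. A call has 1 to 12 rows; each row shifts and turns the commanded pose from where the row before left it; what a row does not reach is not made up. A row lasts 1/10 s, in which the tool goes at most 50 mm and 8.59 degrees, less where a joint would pass 70% of its speed; a pose out of reach is approached as far as the arm can. A call with a gripper value outside its range is refused whole. The fingers move at their own pace and stop on an object; "newtons" is the grip in N (left out, the last holds). Time passes only in rows, so rows that do not move let the fingers close. It gives the time, the measured TCP pose, the force and the opening at its end, in the units of the state.
- r.get_state(): the state, without advancing time (a new reading comes with each control period).
- optics.capture(name): name is "scene" or "top" or "wrist"; returns a dict with "image" (384x512x3 uint8, blue, green, red), "depth" (384x512 float32, m along the optical axis (not along the pixel's ray), 0 where there is no reading), "fx", "fy", "cx", "cy" (pixels), "distortion" ([k1, k2, p1, p2, k3] as OpenCV has them; the pictures are not rectified), "R" (3x3) and "t" (3): a world point X has camera coordinates R X + t. Camera axes: x right, y down, z forward; pixel columns grow to the right and rows downward; lengths in m; the calibration is good to about 2 mm. A picture is of the moment at which its call begins.
- r.close_job(): hands the job in, once; it reports no verdict.
The state is a dict: "time_s": time; "joints": joint angles; "qd": joint speeds; "joint_torque": joint torques, N m; "tcp_pos": TCP position; "eef_rot": TCP orientation; "contact_force": force on the tool from outside, world axes, zero at the start; "moment": the same for the moment, N m; "gripper_width": finger opening in m.
Only numpy, scipy, OpenCV 4.12 (cv2) and the standard library are available. Lean on these libraries where they do the work, as an engineer would, in place of code of your own. Each camera call takes 0.05 s, during which the arm holds its last target. There are 200 camera calls.

## Working session

There is one attempt and no reset: what is moved stays moved. The work goes in short steps, Python scripts to look and compute and a tool call to move; the robot and the scene stay as the last step left them, time stands still between calls to the robot, and variables do not carry over. Pictures are saved under pics/ and viewed, about 8 in all and at most 12, crops included, and the job is handed in when it is done.

Besides the shell and the picture viewer there is one more tool, called after "Emit:" by a JSON object that holds its "op" and its "data". step_arm: Moves the arm, as the interface text tells. Its arguments: {"type":"object","properties":{"increments":{"type":"array","items":{"type":"object","properties":{"tx":{"type":"number"},"ty":{"type":"number"},"tz":{"type":"number"},"ax":{"type":"number"},"ay":{"type":"number"},"az":{"type":"number"},"claw":{"type":"number"}}}},"newtons":{"type":"number"}},"required":["increments"]}

```bash
mkdir -p pics; cat > h.py <<'E'
import numpy as np, cv2
from plant import r, optics
def cap(n):
    return optics.capture(n)
def pt(c,u,v,d=None):
    """pixel -> world using depth (median 3x3) """
    if d is None:
        w=c['depth'][int(v)-1:int(v)+2,int(u)-1:int(u)+2]; w=w[w>0]; d=np.median(w) if w.size else np.nan
    K=np.array([[c['fx'],0,c['cx']],[0,c['fy'],c['cy']],[0,0,1]])
    x,y=cv2.undistortPoints(np.array([[[u,v]]],float),K,np.array(c['distortion'],float))[0,0]
    R=np.array(c['R']);t=np.array(c['t'])
    return R.T@(np.array([x*d,y*d,d])-t)
def ray(c,u,v,z):
    """pixel -> world on plane z"""
    a=pt(c,u,v,.1);b=pt(c,u,v,1.);return a+(b-a)*(z-a[2])/(b[2]-a[2])
def proj(c,X):
    K=np.array([[c['fx'],0,c['cx']],[0,c['fy'],c['cy']],[0,0,1]])
    R=np.array(c['R']);return cv2.projectPoints(np.array([X],float),cv2.Rodrigues(R)[0],np.array(c['t'],float),K,np.array(c['distortion'],float))[0][0,0]
def world(c):
    """HxWx3 world map"""
    K=np.array([[c['fx'],0,c['cx']],[0,c['fy'],c['cy']],[0,0,1]])
    h,w=c['depth'].shape
    uv=np.stack(np.meshgrid(np.arange(w),np.arange(h)),-1).reshape(-1,1,2).astype(float)
    n=cv2.undistortPoints(uv,K,np.array(c['distortion'],float))[:,0]
    P=np.c_[n,np.ones(len(n))]*c['depth'].reshape(-1,1)
    return ((P-np.array(c['t']))@np.array(c['R'])).reshape(h,w,3)
E
python3 - <<'E'
from h import *
import pickle
s=r.get_state();print(s)
for n in('top','scene'):
    c=cap(n);pickle.dump(c,open(n+'.pkl','wb'));print(n,c['fx'],np.round(-np.array(c['R']).T@np.array(c['t']),3),np.round(c['R'],2).tolist())
    cv2.imwrite(f'pics/{n}0.png',cv2.resize(c['image'],(800,600),interpolation=cv2.INTER_CUBIC))
E
```

```text
{'time_s': 0.0, 'joints': array([-5.71756877e+01,  2.05918487e+01,  6.33474890e-01, -2.05087061e-02,
       -7.01364696e+01, -1.65084044e+01]), 'qd': array([-0.05883533, -0.03338455, -0.03456894,  0.04389569, -0.02598292,
       -0.05705507]), 'joint_torque': array([ 1.24765243e-04, -5.82720459e+01,  2.93067491e+01,  6.99736297e+00,
        6.94264789e-03, -1.13018880e-04]), 'tcp_pos': array([ 0.18949278, -0.64737062,  0.24461451]), 'eef_rot': array([ 1.79903587e+02, -8.46830600e-03, -1.63691069e+02]), 'contact_force': array([0.74573785, 0.98781031, 0.12928737]), 'moment': array([-0.02368492,  0.01391945,  0.0202016 ]), 'gripper_width': 0.08746635720128959}
top 459.1886520966905 [0.355 0.167 1.168] [[0.01, -1.0, 0.01], [-1.0, -0.01, -0.03], [0.03, -0.01, -1.0]]
scene 382.0213807460101 [ 0.995 -0.146  0.511] [[0.48, 0.88, -0.0], [0.48, -0.27, -0.83], [-0.73, 0.4, -0.55]]
```

View pics/top0.png

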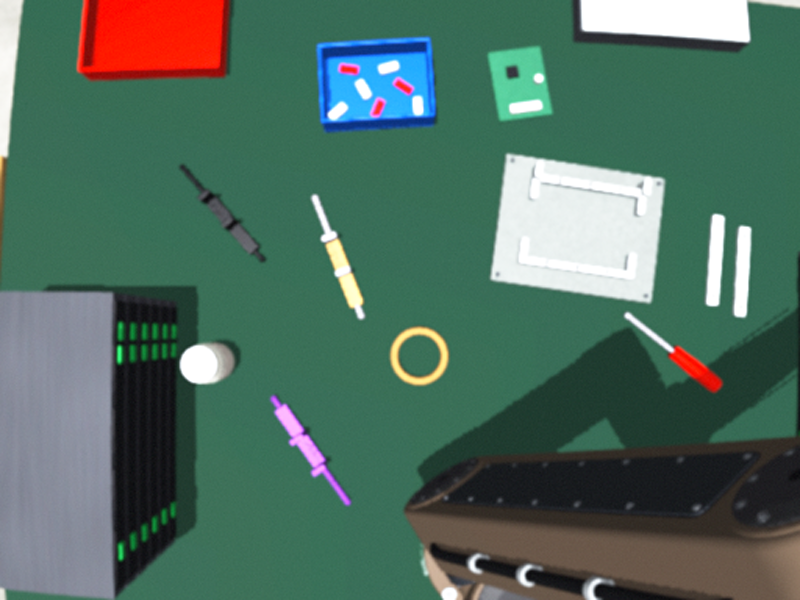

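View pics/scene0.png

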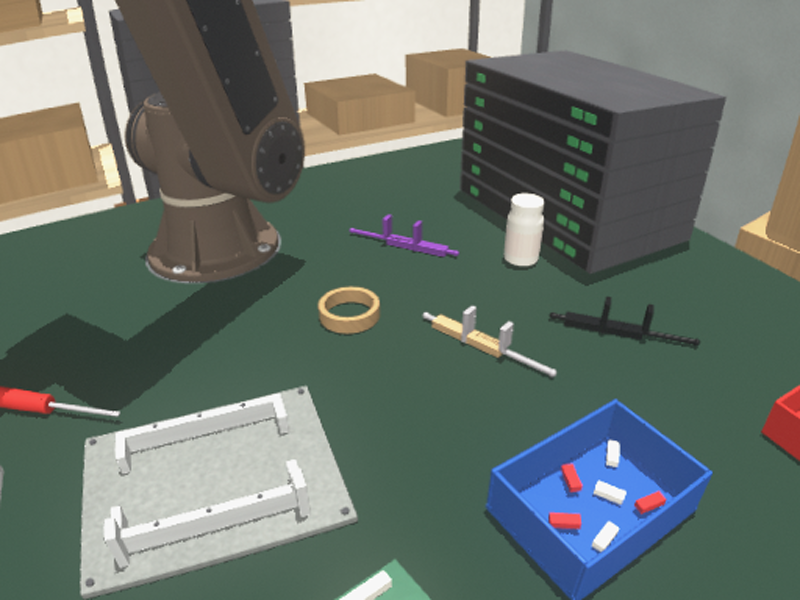

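Top picture: the wooden/steel rule is at (338,258). The look-alikes are black (222,213) and purple (300,440), both ruled out by colour. The jig is at (578,228), with the far rail at (590,185) carrying ears and the near rail at (578,265). The spare crossbars are at (715,260) and (742,270). Next I measure with depth and close crops.

```bash
python3 - <<'E'
from h import *
import pickle
t=pickle.load(open('top.pkl','rb'));s=pickle.load(open('scene.pkl','rb'))
k=512/800
def crop(c,x0,y0,x1,y1,w):
    im=c['image'][y0:y1,x0:x1];f=w/(x1-x0);return cv2.resize(im,None,fx=f,fy=f,interpolation=cv2.INTER_CUBIC)
a=crop(t,190,115,245,210,300);b=crop(t,305,90,435,200,480)
H=max(a.shape[0],b.shape[0]);o=np.zeros((H,a.shape[1]+b.shape[1]+10,3),np.uint8);o[:a.shape[0],:a.shape[1]]=a;o[:b.shape[0],a.shape[1]+10:]=b
cv2.imwrite('pics/crop0.png',o);print(a.shape,b.shape)
for n,c,boxes in(('top',t,dict(rule=(190,115,245,210),jig=(305,90,435,200))),('scene',s,dict(rule=(262,190,362,245),jig=(45,240,235,384)))):
    W=world(c)
    for m,(x0,y0,x1,y1) in boxes.items():
        w=W[y0:y1,x0:x1].reshape(-1,3);z=w[:,2]
        for lo,hi in((.004,.0075),(.0075,.014),(.03,.042),(.042,.053),(.053,.07)):
            q=w[(z>lo)&(z<hi)]
            if len(q)>8:
                rc=cv2.minAreaRect((q[:,:2]*1000).astype(np.float32));print(n,m,lo,hi,len(q),np.round(rc[0],1),np.round(rc[1],1),round(rc[2],1),np.round(np.median(q[:,2]),4))
E
```

```text
(518, 300, 3) (406, 480, 3)
top rule 0.004 0.0075 160 [481.6 260.3] [241.1 138.1] 1.0 0.0047
top rule 0.0075 0.014 318 [474.4 263.5] [213.8  19.9] 22.6 0.0116
top rule 0.03 0.042 12 [471.4 261.9] [60.2 20.9] 23.1 0.0336
top rule 0.042 0.053 64 [474.5 263.5] [67.  21.6] 22.1 0.0494
top jig 0.004 0.0075 1550 [ 536.3 -134.6] [286.2 343.5] 0.6 0.0065
top jig 0.0075 0.014 5493 [ 525.6 -147.8] [302.7 211. ] 82.8 0.0099
top jig 0.03 0.042 794 [ 532.1 -134.7] [195.4 155.8] 82.8 0.035
top jig 0.042 0.053 39 [ 601.7 -144.5] [188.   28.9] 84.6 0.0504
top jig 0.053 0.07 70 [ 601.1 -144.9] [188.4  24.4] 82.7 0.0556
scene rule 0.004 0.0075 97 [463.3 283. ] [194.6 133.9] 43.7 0.006
scene rule 0.0075 0.014 457 [454.9 309.3] [211.7 129.8] 27.3 0.0116
scene rule 0.03 0.042 70 [478.6 262. ] [66.2 23.9] 21.8 0.0355
scene rule 0.042 0.053 85 [477.9 260.8] [67.6 21.3] 20.3 0.0485
scene jig 0.004 0.0075 328 [ 568.6 -144.3] [308.8 226.9] 69.0 0.0061
scene jig 0.0075 0.014 11700 [ 544.5 -151.1] [328.5 293.7] 71.3 0.0101
scene jig 0.03 0.042 1874 [ 536.  -134.5] [192.8 162.9] 82.5 0.0356
scene jig 0.042 0.053 103 [ 604.3 -145.4] [188.4  25.4] 82.7 0.0477
scene jig 0.053 0.07 200 [ 604.  -145.4] [189.4  25.9] 83.0 0.0559
```

View pics/crop0.png

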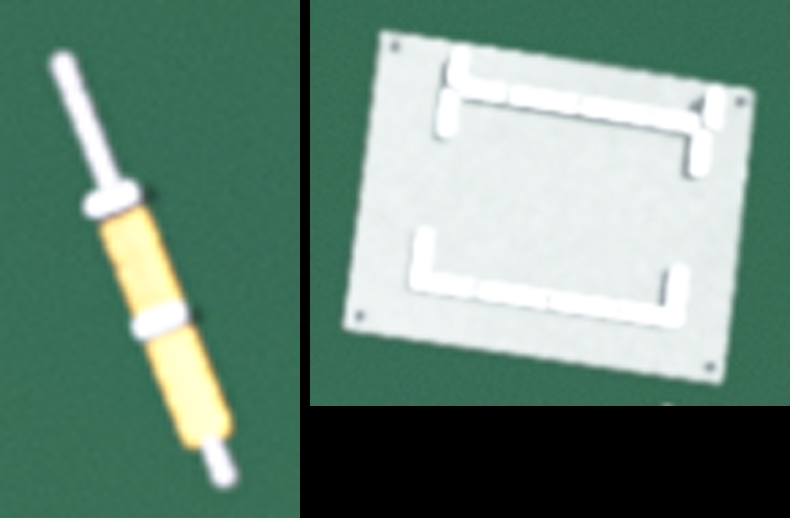

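```bash
python3 - <<'E'
from h import *
import pickle
for n,(x0,y0,x1,y1) in dict(top=(305,90,435,200),scene=(45,240,235,384)).items():
    c=pickle.load(open(n+'.pkl','rb'));W=world(c)
    im=c['image'];hsv=cv2.cvtColor(im,cv2.COLOR_BGR2HSV)
    m=((hsv[...,1]<70)&(hsv[...,2]>90)).astype(np.uint8)
    mm=np.zeros_like(m);mm[y0:y1,x0:x1]=m[y0:y1,x0:x1]
    cs,_=cv2.findContours(mm,cv2.RETR_EXTERNAL,cv2.CHAIN_APPROX_NONE);cc=max(cs,key=cv2.contourArea)[:,0]
    P=np.array([ray(c,u,v,.01)[:2] for u,v in cc])*1000
    rc=cv2.minAreaRect(P.astype(np.float32));print(n,'plate',np.round(rc,1) if 0 else (np.round(rc[0],1),np.round(rc[1],1),round(rc[2],2)))
    a=np.radians(rc[2] if rc[2]<45 else rc[2]-90);o=np.array(rc[0])/1000
    Rj=np.array([[np.cos(a),-np.sin(a)],[np.sin(a),np.cos(a)]])
    w=W[y0:y1,x0:x1].reshape(-1,3);w=w[(w[:,2]>.031)&(w[:,2]<.042)];q=(w[:,:2]-o)@Rj*1000
    for nm,s in(('near',q[:,0]<0),('far',q[:,0]>0)):
        p=q[s];L=p[np.abs(p[:,0])<50];rail=p[(np.abs(p[:,0])>60)]
        print(nm,'x',np.round(np.percentile(p[:,0],[0,2,98,100]),1),'y',np.round(np.percentile(p[:,1],[0,2,98,100]),1),'midrail x',np.round(np.percentile(p[np.abs(p[:,1])<60][:,0],[2,50,98]),1))
        for sg in(1,-1):
            l=L[L[:,1]*sg>0][:,1];print(' leg',sg,len(l),np.round(np.percentile(l,[3,50,97]),1) if len(l) else '')
    w=W[y0:y1,x0:x1].reshape(-1,3);w=w[(w[:,2]>.05)&(w[:,2]<.07)];q=(w[:,:2]-o)@Rj*1000
    for sg in(1,-1):
        p=q[q[:,1]*sg>0];print(' ear',sg,np.round(np.percentile(p,[2,50,98],axis=0),1).tolist())
E
```

```text
top plate (array([ 527.3, -132.2]), array([275. , 214.7]), 82.71)
near x [-72.9 -72.5 -34.6 -32.6] y [-92.5 -89.6  95.1  95.8] midrail x [-72.5 -67.7 -62.6]
 leg 1 28 [85.9 91.3 95.5]
 leg -1 23 [-89.5 -85.4 -82.5]
far x [32.7 35.5 73.9 83. ] y [-98.5 -95.6  90.8  91.4] midrail x [62.8 68.  73.8]
 leg 1 26 [82.4 86.3 91. ]
 leg -1 30 [-97.7 -92.4 -86.7]
 ear 1 [[62.7, 81.1], [74.2, 86.4], [86.0, 91.0]]
 ear -1 [[64.0, -97.1], [74.4, -91.2], [86.2, -85.9]]
scene plate (array([ 511.1, -146.6]), array([379.5, 314.8]), 64.24)
near x [-88.1 -81.6  -5.4  -0.3] y [-88.3 -83.   95.6  99.3] midrail x [-74.  -52.4 -32.1]
 leg 1 8 [19.1 92.5 95.6]
 leg -1 340 [-83.8 -56.3  -6.6]
far x [1.000e-01 6.000e+00 1.214e+02 1.236e+02] y [-78.1 -70.6 127.1 134.2] midrail x [ 69.2  87.5 121.9]
 leg 1 57 [108.5 114.7 120.2]
 leg -1 28 [-78.  -73.4 -68.4]
 ear 1 [[44.6, 119.9], [56.6, 126.4], [67.1, 133.5]]
 ear -1 [[98.8, -49.3], [113.0, -41.9], [123.2, -35.4]]
```

The top view gives the jig centre at about (527,-132) with yaw -7.3°. The near rail's middle is at jig y ≈ +2.5 and the far rail's at about -3, so the far rail sits about 5.5 mm to the right. Predicted readings are about 4 and 14, whose middle of about 9 fits the task. I'm moving above the rule.

Emit:
{"op": "step_arm", "data": {"increments": [{"tx":27,"ty":37,"az":4.35,"claw":1},{"tx":27,"ty":37,"az":4.35},{"tx":27,"ty":37,"az":4.35},{"tx":27,"ty":37,"az":4.35},{"tx":27,"ty":37,"az":4.35},{"tx":27,"ty":37,"az":4.35},{"tx":27,"ty":37,"az":4.35},{"tx":27,"ty":37,"az":4.35},{"tx":27,"ty":37,"az":4.35},{"tx":27,"ty":37,"az":4.35},{"tx":27,"ty":37,"az":4.35},{"tx":27,"ty":37,"az":4.35}]}}

```text
$.increments[0]: bad value
```

Emit:
{"op": "step_arm", "data": {"increments": [{"tx":-4,"ty":46,"tz":-5,"az":4.35},{"tx":-4,"ty":46,"tz":-5,"az":4.35},{"tx":-4,"ty":46,"tz":-5,"az":4.35},{"tx":-4,"ty":46,"tz":-5,"az":4.35},{"tx":-4,"ty":46,"tz":-5,"az":4.35},{"tx":-4,"ty":46,"tz":-5,"az":4.35},{"tx":-4,"ty":46,"tz":-5,"az":4.35},{"tx":-4,"ty":46,"tz":-5,"az":4.35},{"tx":-4,"ty":46,"tz":-5,"az":4.35},{"tx":-2,"ty":45,"tz":-5,"az":4.35},{}]}}

```text
$.increments[0]: bad value
```

```bash
python3 - <<'E'
from h import *
import pickle
s=r.get_state();print(s['time_s'],s['tcp_pos'],s['eef_rot'],s['joints'])
c=cap('wrist');pickle.dump(c,open('w1.pkl','wb'));cv2.imwrite('pics/w1.png',cv2.resize(c['image'],(800,600)))
w=world(c).reshape(-1,3);q=w[(w[:,2]>.04)&(w[:,2]<.06)]
q=q[np.hypot(q[:,0]-.476,q[:,1]-.262)<.05]
rc=cv2.minAreaRect((q[:,:2]*1000).astype(np.float32));print(len(q),rc,np.median(q[:,2]))
E
```

```text
0.1 [ 0.18950111 -0.64742561  0.24473576] [ 1.79916751e+02 -6.81859274e-03 -1.63688915e+02] [-5.71765066e+01  2.05853467e+01  6.38823994e-01 -1.82073844e-02
 -7.01352323e+01 -1.65062142e+01]
0 ((0.0, 0.0), (0.0, 0.0), 0.0) nan
  return _methods._mean(a, axis=axis, dtype=dtype,
  ret = ret.dtype.type(ret / rcount)
```

View pics/w1.png

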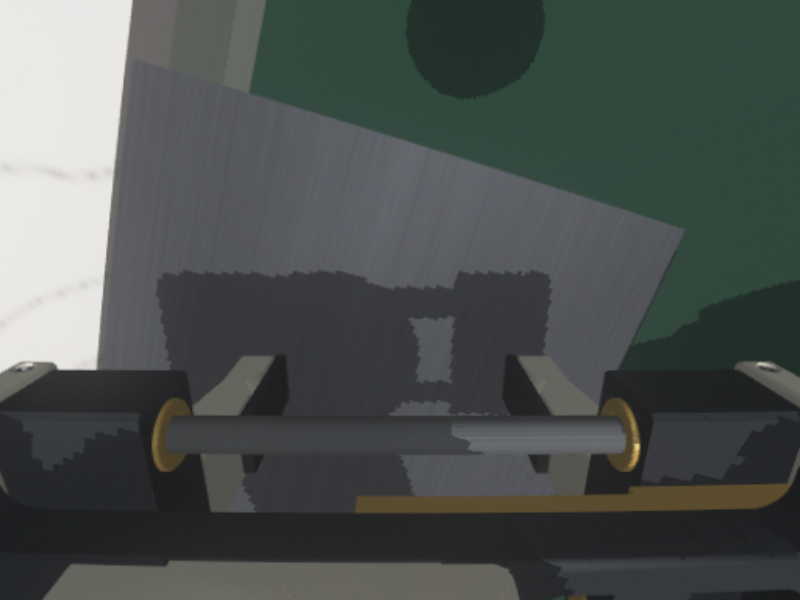

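The moves were refused, so I'm still at the start. Wrist picture: the open fingers at (265,400) and (530,400) over a grey box. Retrying with all fields given.

Emit:
{"op": "step_arm", "data": {"increments": [{"tx":27,"ty":37,"tz":0,"ax":0,"ay":0,"az":4.35,"claw":1},{"tx":27,"ty":37,"tz":0,"ax":0,"ay":0,"az":4.35,"claw":1},{"tx":27,"ty":37,"tz":0,"ax":0,"ay":0,"az":4.35,"claw":1},{"tx":27,"ty":37,"tz":0,"ax":0,"ay":0,"az":4.35,"claw":1},{"tx":27,"ty":37,"tz":0,"ax":0,"ay":0,"az":4.35,"claw":1},{"tx":27,"ty":37,"tz":0,"ax":0,"ay":0,"az":4.35,"claw":1},{"tx":27,"ty":37,"tz":0,"ax":0,"ay":0,"az":4.35,"claw":1},{"tx":27,"ty":37,"tz":0,"ax":0,"ay":0,"az":4.35,"claw":1},{"tx":27,"ty":37,"tz":0,"ax":0,"ay":0,"az":4.35,"claw":1},{"tx":27,"ty":37,"tz":0,"ax":0,"ay":0,"az":4.35,"claw":1},{"tx":27,"ty":37,"tz":0,"ax":0,"ay":0,"az":4.35,"claw":1},{"tx":27,"ty":37,"tz":0,"ax":0,"ay":0,"az":4.35,"claw":1}]}}

```text
time_s: 1.35
tcp_pos: [0.5143, -0.202, 0.2456]
eef_rot: [-180.0, 0.0, -111.3]
contact_force: [-0.2, -0.6, 0.4]
gripper_width: 0.0875
```

Emit:
{"op": "step_arm", "data": {"increments": [{"tx":-4,"ty":46,"tz":-4,"ax":0,"ay":0,"az":4.35,"claw":1},{"tx":-4,"ty":46,"tz":-4,"ax":0,"ay":0,"az":4.35,"claw":1},{"tx":-4,"ty":46,"tz":-4,"ax":0,"ay":0,"az":4.35,"claw":1},{"tx":-4,"ty":46,"tz":-4,"ax":0,"ay":0,"az":4.35,"claw":1},{"tx":-4,"ty":46,"tz":-4,"ax":0,"ay":0,"az":4.35,"claw":1},{"tx":-4,"ty":46,"tz":-4,"ax":0,"ay":0,"az":4.35,"claw":1},{"tx":-4,"ty":46,"tz":-4,"ax":0,"ay":0,"az":4.35,"claw":1},{"tx":-4,"ty":46,"tz":-4,"ax":0,"ay":0,"az":4.35,"claw":1},{"tx":-4,"ty":46,"tz":-4,"ax":0,"ay":0,"az":4.35,"claw":1},{"tx":-2,"ty":49,"tz":-4,"ax":0,"ay":0,"az":4.35,"claw":1},{"tx":0,"ty":0,"tz":0,"ax":0,"ay":0,"az":0,"claw":1}]}}

```text
time_s: 2.45
tcp_pos: [0.4753, 0.2638, 0.2047]
eef_rot: [180.0, -0.0, -67.6]
contact_force: [0.6, -0.9, -0.1]
gripper_width: 0.0879
```

```bash
python3 - <<'E'
from h import *
import pickle
s=r.get_state();print(s['time_s'],s['tcp_pos'],s['eef_rot'],s['joints'])
c=cap('wrist');pickle.dump(c,open('w1.pkl','wb'));cv2.imwrite('pics/w2.png',cv2.resize(c['image'],(800,600)))
w=world(c).reshape(-1,3);q=w[(w[:,2]>.04)&(w[:,2]<.06)]
q=q[np.hypot(q[:,0]-.476,q[:,1]-.262)<.05]
if len(q):
  rc=cv2.minAreaRect((q[:,:2]*1000).astype(np.float32));print(len(q),rc,np.median(q[:,2]))
E
```

```text
2.45 [0.4752723  0.26383867 0.20467449] [ 1.79993488e+02 -1.77178886e-03 -6.76009153e+01] [ 4.96959651e+01  1.00259124e+01 -1.93612986e+01 -1.62012959e-03
 -6.06193881e+01 -2.72960856e+01]
330 ((475.1322021484375, 260.8955078125), (66.56473541259766, 21.427635192871094), 22.538650512695312) 0.04960482673125796
```

View pics/w2.png

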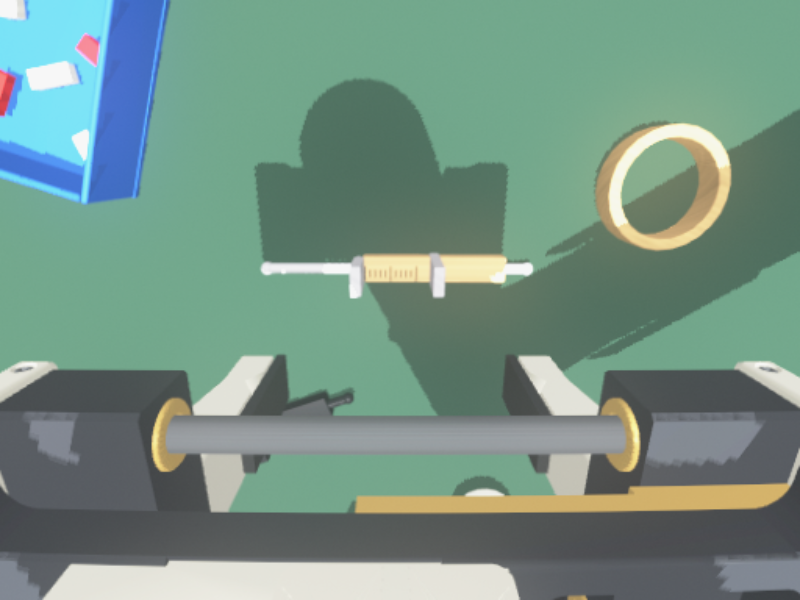

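The picture shows the rule at (398,268) with lugs at (355,275) and (438,275), centred under the gripper and parallel to the jaws. Three views put its centre at about (475.5, 261.5) and the lug tops at 49.6 mm. Descending and pinching.

Emit:
{"op": "step_arm", "data": {"increments": [{"tx":0,"ty":-2.3,"tz":-35,"ax":0,"ay":0,"az":0,"claw":1},{"tx":0,"ty":0,"tz":-40,"ax":0,"ay":0,"az":0,"claw":1},{"tx":0,"ty":0,"tz":-40,"ax":0,"ay":0,"az":0,"claw":1},{"tx":0,"ty":0,"tz":-30,"ax":0,"ay":0,"az":0,"claw":1},{"tx":0,"ty":0,"tz":-15,"ax":0,"ay":0,"az":0,"claw":1},{"tx":0,"ty":0,"tz":-7,"ax":0,"ay":0,"az":0,"claw":1},{"tx":0,"ty":0,"tz":0,"ax":0,"ay":0,"az":0,"claw":1},{"tx":0,"ty":0,"tz":0,"ax":0,"ay":0,"az":0,"claw":0.2},{"tx":0,"ty":0,"tz":0,"ax":0,"ay":0,"az":0,"claw":-0.2},{"tx":0,"ty":0,"tz":0,"ax":0,"ay":0,"az":0,"claw":-1},{"tx":0,"ty":0,"tz":0,"ax":0,"ay":0,"az":0,"claw":-1},{"tx":0,"ty":0,"tz":0,"ax":0,"ay":0,"az":0,"claw":-1}], "newtons": 20}}

```text
time_s: 3.7
tcp_pos: [0.4745, 0.256, 0.0393]
eef_rot: [179.9, -0.0, -68.0]
contact_force: [-7.2, -2.4, 11.3]
gripper_width: 0.0537
```

Emit:
{"op": "step_arm", "data": {"increments": [{"tx":0,"ty":0,"tz":0,"ax":0,"ay":0,"az":0,"claw":-1},{"tx":0,"ty":0,"tz":0,"ax":0,"ay":0,"az":0,"claw":-1},{"tx":0,"ty":0,"tz":0,"ax":0,"ay":0,"az":0,"claw":-1},{"tx":0,"ty":0,"tz":0,"ax":0,"ay":0,"az":0,"claw":-1},{"tx":0,"ty":0,"tz":0,"ax":0,"ay":0,"az":0,"claw":-1}]}}

```text
time_s: 4.2
tcp_pos: [0.4745, 0.256, 0.0393]
eef_rot: [179.9, -0.0, -68.0]
contact_force: [-8.0, -2.3, 10.7]
gripper_width: 0.0248
```

```bash
python3 - <<'E'
from h import *
import pickle
s=r.get_state();print({k:np.round(v,4) for k,v in s.items()})
c=cap('wrist');pickle.dump(c,open('w2.pkl','wb'));cv2.imwrite('pics/w3.png',c['image'])
E
```

```text
{'time_s': np.float64(4.2), 'joints': array([ 4.91698e+01,  2.09660e+01, -3.04032e+01, -2.38000e-02,
       -3.87426e+01, -2.71372e+01]), 'qd': array([-0.0716, -0.0267, -0.0684,  0.0824,  0.1322, -0.1185]), 'joint_torque': array([-4.48900e-01, -4.46388e+01,  2.10567e+01,  5.07880e+00,
        2.25990e+00, -3.19000e-02]), 'tcp_pos': array([0.4745, 0.256 , 0.0393]), 'eef_rot': array([ 1.798938e+02, -3.780000e-02, -6.798590e+01]), 'contact_force': array([-7.9885, -2.2954, 10.7344]), 'moment': array([-0.9108,  2.4692,  0.0819]), 'gripper_width': np.float64(0.0248)}
```

View pics/w3.png

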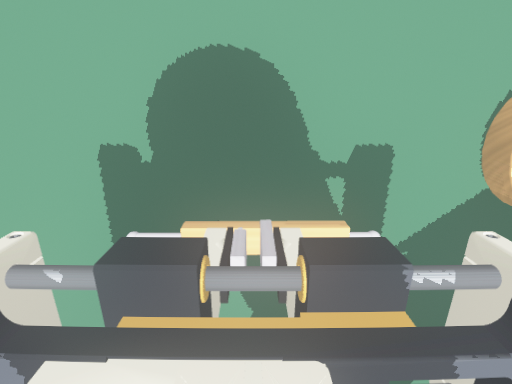

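The rule is pinched fully in (24.8 mm over both lugs). The 11 N upward force is unexplained, so I lift slowly and check.

Emit:
{"op": "step_arm", "data": {"increments": [{"tx":0,"ty":0,"tz":5,"ax":0,"ay":0,"az":0,"claw":-1},{"tx":0,"ty":0,"tz":15,"ax":0,"ay":0,"az":0,"claw":-1},{"tx":0,"ty":0,"tz":30,"ax":0,"ay":0,"az":0,"claw":-1},{"tx":0,"ty":0,"tz":30,"ax":0,"ay":0,"az":0,"claw":-1},{"tx":0,"ty":0,"tz":20,"ax":0,"ay":0,"az":0,"claw":-1},{"tx":0,"ty":0,"tz":0,"ax":0,"ay":0,"az":0,"claw":-1}]}}

```text
time_s: 4.85
tcp_pos: [0.4771, 0.2583, 0.142]
eef_rot: [-179.7, 0.1, -67.9]
contact_force: [-0.0, -0.4, -1.9]
gripper_width: 0.0246
```

```bash
python3 - <<'E'
from h import *
import pickle
s=r.get_state();print({k:np.round(v,4) for k,v in s.items()})
c=cap('wrist');pickle.dump(c,open('w3.pkl','wb'));cv2.imwrite('pics/w4.png',c['image'])
c0=pickle.load(open('w2.pkl','rb'));print(np.abs(c['image'][215:260,120:390].astype(int)-c0['image'][215:260,120:390]).mean())
E
```

```text
{'time_s': np.float64(4.85), 'joints': array([ 4.91598e+01,  1.32811e+01, -2.44015e+01,  4.62000e-02,
       -5.19640e+01, -2.71370e+01]), 'qd': array([ 0.0641,  2.2957, -2.8889, -1.1412,  2.8708,  0.0624]), 'joint_torque': array([-1.26300e-01, -4.50257e+01,  2.52858e+01,  6.10790e+00,
       -7.44300e-01, -4.30000e-03]), 'tcp_pos': array([0.4771, 0.2583, 0.142 ]), 'eef_rot': array([-1.796689e+02,  1.287000e-01, -6.794860e+01]), 'contact_force': array([-0.0053, -0.4428, -1.8524]), 'moment': array([0.0629, 0.0726, 0.0405]), 'gripper_width': np.float64(0.0246)}
7.5214540466392314
```

View pics/w4.png

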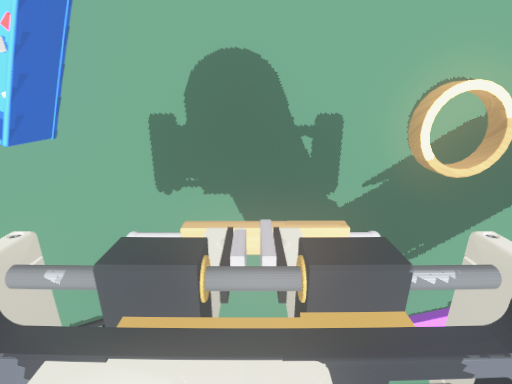

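The rule is held and lifted with a level bar: bar at (265,230), tips at (130,235) and (378,235), weight about 1.9 N. Now I measure the rule's pose relative to the TCP, using the wrist camera and the scene camera as a second view.

```bash
python3 - <<'E'
from h import *
from scipy.spatial.transform import Rotation as Ro
import pickle
s=r.get_state();T=Ro.from_euler('xyz',s['eef_rot'],degrees=True).as_matrix();p=s['tcp_pos']
c=pickle.load(open('w3.pkl','rb'));W=(world(c)-p)@T*1000
hsv=cv2.cvtColor(c['image'],cv2.COLOR_BGR2HSV)
def stat(n,m):
    q=W[m];print(n,len(q),np.round(np.percentile(q,[3,25,50,75,97],axis=0),1).tolist())
m=np.zeros(c['depth'].shape,bool);m[215:262,175:355]=1
y=m&(hsv[...,1]>60)&(hsv[...,0]<35)&(W[...,2]>0)&(W[...,2]<60);stat('bar',y)
for n,(a,b,x0,x1) in dict(lugL=(228,264,233,245),lugR=(218,264,262,275),rodL=(230,240,128,150),rodR=(230,240,355,380)).items():
    k=np.zeros_like(m);k[a:b,x0:x1]=1;stat(n,k&(W[...,2]>-25)&(W[...,2]<45))
for u in range(185,350,20):
    col=[(v,np.round(W[v,u],1).tolist()) for v in (222,224,226,228,230)];print(u,col)
E
```

```text
bar 1440 [[-11.9, -45.6, 23.8], [4.7, -28.8, 25.1], [5.1, -0.8, 28.1], [5.3, 33.6, 32.0], [5.8, 59.5, 35.5]]
lugL 431 [[2.4, -12.1, -13.0], [5.7, -10.1, -10.5], [6.0, -8.4, -1.0], [6.3, -6.7, 10.1], [6.8, -5.1, 21.6]]
lugR 575 [[2.6, 4.9, -13.0], [5.7, 6.7, -8.6], [6.1, 8.5, 3.9], [6.4, 10.4, 17.8], [8.2, 12.6, 34.3]]
rodL 115 [[-2.6, -84.5, 26.2], [-2.0, -80.9, 27.4], [-1.5, -78.3, 28.4], [-1.1, -74.2, 29.6], [-0.4, -70.7, 31.4]]
rodR 131 [[-2.3, 68.9, 25.8], [-1.6, 72.6, 27.3], [-1.2, 77.3, 28.1], [-0.6, 80.7, 29.1], [0.3, 84.1, 30.7]]
185 [(222, [4.9, -46.9, 34.1]), (224, [4.9, -46.1, 30.8]), (226, [4.7, -45.5, 28.0]), (228, [4.6, -44.8, 25.0]), (230, [3.7, -44.6, 24.0])]
205 [(222, [5.3, -32.9, 33.2]), (224, [5.1, -32.5, 30.4]), (226, [5.2, -31.9, 26.9]), (228, [4.5, -31.7, 25.4]), (230, [10.7, -28.7, 9.3])]
225 [(222, [5.2, -19.3, 33.4]), (224, [5.0, -19.0, 30.7]), (226, [5.6, -18.6, 26.2]), (228, [11.7, -16.9, 10.2]), (230, [11.1, -16.7, 8.7])]
245 [(222, [5.1, -5.6, 33.9]), (224, [5.2, -5.5, 30.3]), (226, [5.5, -5.4, 26.5]), (228, [4.6, -5.4, 25.2]), (230, [5.7, -5.3, 20.0])]
265 [(222, [5.8, 8.0, 32.2]), (224, [6.7, 7.7, 26.9]), (226, [6.0, 7.7, 25.4]), (228, [6.2, 7.5, 21.9]), (230, [6.5, 7.4, 18.3])]
285 [(222, [5.3, 21.7, 33.4]), (224, [5.3, 21.3, 30.2]), (226, [4.9, 21.1, 27.8]), (228, [11.1, 19.1, 11.6]), (230, [11.1, 18.8, 8.7])]
305 [(222, [5.3, 35.3, 33.4]), (224, [5.6, 34.6, 29.4]), (226, [5.0, 34.3, 27.5]), (228, [4.2, 34.1, 26.2]), (230, [3.7, 33.8, 24.2])]
325 [(222, [5.6, 48.9, 32.7]), (224, [5.1, 48.4, 30.6]), (226, [5.4, 47.4, 26.7]), (228, [5.0, 46.9, 24.6]), (230, [3.3, 47.1, 24.9])]
345 [(222, [5.5, 62.6, 32.9]), (224, [5.3, 61.8, 30.1]), (226, [4.9, 61.1, 27.7]), (228, [5.3, 59.8, 23.9]), (230, [3.5, 60.2, 24.5])]
```

The rule sits at tool x -4.8, centred along y, aligned in yaw, with its underside about 37 mm below the TCP. Carrying it over the jig, turning -84°.

Emit:
{"op": "step_arm", "data": {"increments": [{"tx":4.2,"ty":-35.7,"tz":5,"ax":0,"ay":0,"az":-7.64,"claw":-1},{"tx":4.2,"ty":-35.7,"tz":5,"ax":0,"ay":0,"az":-7.64,"claw":-1},{"tx":4.2,"ty":-35.7,"tz":5,"ax":0,"ay":0,"az":-7.64,"claw":-1},{"tx":4.2,"ty":-35.7,"tz":5,"ax":0,"ay":0,"az":-7.64,"claw":-1},{"tx":4.2,"ty":-35.7,"tz":5,"ax":0,"ay":0,"az":-7.64,"claw":-1},{"tx":4.2,"ty":-35.7,"tz":5,"ax":0,"ay":0,"az":-7.64,"claw":-1},{"tx":4.2,"ty":-35.7,"tz":5,"ax":0,"ay":0,"az":-7.64,"claw":-1},{"tx":4.2,"ty":-35.7,"tz":5,"ax":0,"ay":0,"az":-7.64,"claw":-1},{"tx":4.2,"ty":-35.7,"tz":5,"ax":0,"ay":0,"az":-7.64,"claw":-1},{"tx":4.2,"ty":-35.7,"tz":5,"ax":0,"ay":0,"az":-7.64,"claw":-1},{"tx":4.2,"ty":-35.7,"tz":5,"ax":0,"ay":0,"az":-7.64,"claw":-1},{"tx":0,"ty":0,"tz":0,"ax":0,"ay":0,"az":0,"claw":-1}]}}

```text
time_s: 6.1
tcp_pos: [0.5215, -0.139, 0.1926]
eef_rot: [180.0, -0.1, -152.5]
contact_force: [-1.0, 0.9, -2.2]
gripper_width: 0.0249
```

Emit:
{"op": "step_arm", "data": {"increments": [{"tx":0,"ty":0,"tz":0,"ax":0,"ay":0,"az":0,"claw":-1},{"tx":0,"ty":0,"tz":0,"ax":0,"ay":0,"az":0,"claw":-1}]}}

```text
time_s: 6.3
tcp_pos: [0.5212, -0.1353, 0.1926]
eef_rot: [179.9, -0.1, -152.0]
contact_force: [0.1, -0.3, -1.6]
gripper_width: 0.0247
```

```bash
python3 - <<'E'
from h import *
import pickle
s=r.get_state();print({k:np.round(v,4) for k,v in s.items()})
for n in('wrist','top','scene'):
    c=cap(n);c['s']=s;pickle.dump(c,open('j_%s.pkl'%n,'wb'));
    if n!='scene': cv2.imwrite('pics/j_%s.png'%n,c['image'])
a=cv2.imread('pics/j_wrist.png');b=cv2.imread('pics/j_top.png')[70:230,260:470];b=cv2.resize(b,None,fx=384/160*0.6,fy=384/160*.6)
o=np.zeros((384,512+b.shape[1],3),np.uint8);o[:,:512]=a;o[:b.shape[0],512:]=b;cv2.imwrite('pics/j.png',o);print(o.shape)
E
```

```text
{'time_s': np.float64(6.3), 'joints': array([ 6.29200e+00,  1.02198e+01, -2.08361e+01, -2.85000e-02,
       -5.90342e+01, -6.82453e+01]), 'qd': array([ 0.8753, -0.4594,  0.2358,  0.1326, -0.0891, -0.175 ]), 'joint_torque': array([-7.00500e-01, -4.20846e+01,  2.74983e+01,  6.70310e+00,
       -5.45000e-02, -5.80000e-03]), 'tcp_pos': array([ 0.5212, -0.1353,  0.1926]), 'eef_rot': array([ 1.799439e+02, -7.460000e-02, -1.519680e+02]), 'contact_force': array([ 0.0728, -0.3231, -1.6246]), 'moment': array([ 0.0875, -0.001 , -0.0166]), 'gripper_width': np.float64(0.0247)}
(384, 814, 3)
```

View pics/j.png

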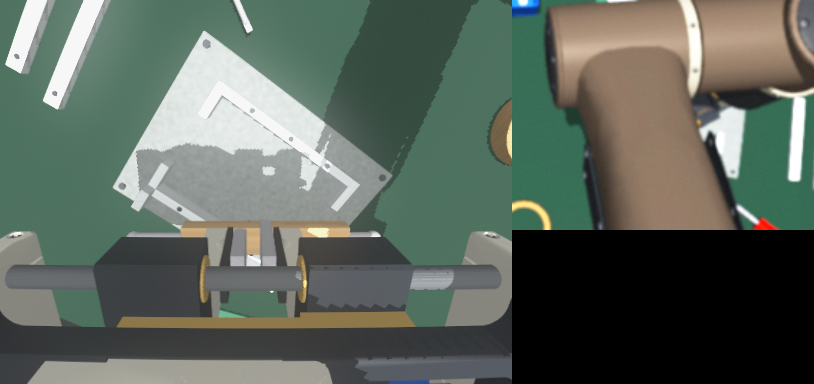

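Wrist picture: the near rail runs from (215,88) to (355,185), the far rail's right end is at (150,185), and plate corners are at (207,32), (113,187) and (392,178). The top camera is blocked by the arm. I measure the jig from this wrist depth.

```bash
cat >> h.py <<'E'
def jigstats(c,o=(.5273,-.1322),yaw=-7.29,pad=.0,maxv=384):
    a=np.radians(yaw);Rj=np.array([[np.cos(a),-np.sin(a)],[np.sin(a),np.cos(a)]])
    W=world(c)[:maxv].reshape(-1,3);ok=c['depth'][:maxv].reshape(-1)>0
    q=np.c_[(W[:,:2]-np.array(o))@Rj,W[:,2]]*1000
    return q[ok&(np.abs(q[:,0])<130)&(np.abs(q[:,1])<160)]
E
python3 - <<'E'
from h import *
import pickle
c=pickle.load(open('j_wrist.pkl','rb'))
o=np.array([.5273,-.1322]);
for (u,v) in((206,31),(113,187),(392,178)): print(u,v,np.round(ray(c,u,v,.01)*1000,1))
q=jigstats(c,maxv=222)
P=q[(q[:,2]>6)&(q[:,2]<14)];print('plate z',np.median(P[:,2]),'xmin',np.percentile(P[:,0],.5),'y',np.percentile(P[:,1],[.5,99.5]))
t=q[(q[:,2]>31)&(q[:,2]<41)];n=t[t[:,0]<0];print('z',np.median(n[:,2]))
mid=n[(np.abs(n[:,1])<70)&(n[:,0]<-50)]
for y in(-60,-20,20,60):
    m=mid[np.abs(mid[:,1]-y)<8];print('near rail x at y',y,np.round(np.percentile(m[:,0],[3,97]),1))
L=n[(n[:,0]>-55)&(n[:,0]<-36)]
for sg in(1,-1):
    l=L[L[:,1]*sg>0];print('near leg',sg,len(l),np.round(np.percentile(l[:,1],[3,97]),1),'rail end',np.round(np.percentile(n[n[:,1]*sg>0][:,1]*sg,99),1))
f=t[t[:,0]>25];print('far n',len(f));
L=f[(f[:,0]<55)&(f[:,1]<-60)];print('far R leg y',len(L),np.round(np.percentile(L[:,1],[3,97]),1) if len(L) else '','minx',f[:,0].min())
e=q[(q[:,2]>50)&(q[:,2]<62)&(q[:,0]>50)];print('ear',len(e),np.round(np.percentile(e,[3,50,97],axis=0),1).tolist() if len(e) else '')
m=f[(f[:,1]>-80)&(f[:,1]<-40)];print('far rail x',len(m),np.round(np.percentile(m[:,0],[3,97]),1) if len(m) else '')
E
```

```text
206 31 [ 406.1 -251.3   10. ]
113 187 [ 611.9 -279.2   10. ]
392 178 [443.2  13.4  10. ]
plate z 9.800708220034377 xmin -104.30882572636716 y [-135.78562433  128.81176808]
z 35.82443689775924
near rail x at y -60 [-72.4 -63. ]
near rail x at y -20 [-73.1 -63.7]
near rail x at y 20 [-73.2 -63.7]
near rail x at y 60 [-73.3 -63.9]
near leg 1 163 [83.9 93.6] rail end 93.6
near leg -1 181 [-92.5 -83.6] rail end 92.5
far n 817
far R leg y 205 [-98.4 -88.7] minx 31.91604889026397
ear 234 [[62.5, -98.4, 51.0], [72.9, -93.4, 55.5], [84.9, -88.7, 57.0]]
far rail x 337 [62.1 71.6]
```

Two views agree to about 2 mm on the pocket. The diagonal's middle is at about (526.8,-133.2) and the near-rail plate top is at 9.8 mm. Lowering into the frame.

Emit:
{"op": "step_arm", "data": {"increments": [{"tx":1.3,"ty":0,"tz":-30,"ax":0,"ay":0,"az":0.4,"claw":-1},{"tx":0,"ty":0,"tz":-35,"ax":0,"ay":0,"az":0,"claw":-1},{"tx":0,"ty":0,"tz":-35,"ax":0,"ay":0,"az":0,"claw":-1},{"tx":0,"ty":0,"tz":-20,"ax":0,"ay":0,"az":0,"claw":-1},{"tx":0,"ty":0,"tz":-12,"ax":0,"ay":0,"az":0,"claw":-1},{"tx":0,"ty":0,"tz":-8,"ax":0,"ay":0,"az":0,"claw":-1},{"tx":0,"ty":0,"tz":-2,"ax":0,"ay":0,"az":0,"claw":-1},{"tx":0,"ty":0,"tz":0,"ax":0,"ay":0,"az":0,"claw":-1},{"tx":0,"ty":0,"tz":0,"ax":0,"ay":0,"az":0,"claw":-1}]}}

```text
time_s: 7.35
tcp_pos: [0.5239, -0.1357, 0.0526]
eef_rot: [-180.0, 0.1, -151.6]
contact_force: [0.0, 0.3, -1.8]
gripper_width: 0.0245
```

```bash
python3 - <<'E'
from h import *
import pickle
s=r.get_state();print({k:np.round(v,4) for k,v in s.items()})
for n in('wrist','scene'):
    c=cap(n);c['s']=s;pickle.dump(c,open('k_%s.pkl'%n,'wb'));cv2.imwrite('pics/k_%s.png'%n,c['image'])
a=cv2.imread('pics/k_wrist.png')[40:290];b=cv2.imread('pics/k_scene.png')[180:384,0:300];b=cv2.resize(b,None,fx=250/204,fy=250/204)
o=np.hstack([a,b])[:,:800];cv2.imwrite('pics/k.png',cv2.resize(o,(800,250)))
print(o.shape)
E
```

```text
{'time_s': np.float64(7.35), 'joints': array([ 6.23840e+00,  1.98958e+01, -2.96795e+01,  1.34000e-02,
       -4.03216e+01, -6.78563e+01]), 'qd': array([-0.1313, -0.1827,  0.0893, -0.1293,  0.0523,  0.0242]), 'joint_torque': array([ 4.84000e-02, -4.86487e+01,  2.05755e+01,  5.01140e+00,
       -5.07000e-02,  6.00000e-04]), 'tcp_pos': array([ 0.5239, -0.1357,  0.0526]), 'eef_rot': array([-1.799531e+02,  9.220000e-02, -1.516076e+02]), 'contact_force': array([ 0.0344,  0.3357, -1.8003]), 'moment': array([-0.0474,  0.0131, -0.0172]), 'gripper_width': np.float64(0.0245)}
(250, 800, 3)
```

View pics/k.png

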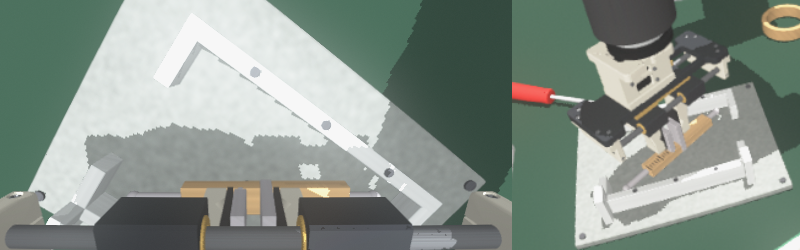

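The rule lies inside the pocket along the right diagonal: bar at (265,190) in the wrist part, (680,145) in the scene part. It still hangs free, so I lower it gently.

Emit:
{"op": "step_arm", "data": {"increments": [{"tx":-0.5,"ty":0,"tz":-1,"ax":0,"ay":0,"az":0,"claw":-1},{"tx":0,"ty":0,"tz":-1,"ax":0,"ay":0,"az":0,"claw":-1},{"tx":0,"ty":0,"tz":-1,"ax":0,"ay":0,"az":0,"claw":-1},{"tx":0,"ty":0,"tz":0,"ax":0,"ay":0,"az":0,"claw":-1}]}}

```text
time_s: 7.85
tcp_pos: [0.5228, -0.1358, 0.0494]
eef_rot: [-180.0, 0.0, -151.6]
contact_force: [-3.3, 1.6, 6.9]
gripper_width: 0.0247
```

Emit:
{"op": "step_arm", "data": {"increments": [{"tx":0,"ty":0,"tz":0.8,"ax":0,"ay":0,"az":0,"claw":-0.4},{"tx":0,"ty":0,"tz":0,"ax":0,"ay":0,"az":0,"claw":-0.3},{"tx":0,"ty":0,"tz":0,"ax":0,"ay":0,"az":0,"claw":-0.2},{"tx":0,"ty":0,"tz":0,"ax":0,"ay":0,"az":0,"claw":-0.1},{"tx":0,"ty":0,"tz":0,"ax":0,"ay":0,"az":0,"claw":0},{"tx":0,"ty":0,"tz":0,"ax":0,"ay":0,"az":0,"claw":0.1},{"tx":0,"ty":0,"tz":0,"ax":0,"ay":0,"az":0,"claw":0.2},{"tx":0,"ty":0,"tz":0,"ax":0,"ay":0,"az":0,"claw":0.3},{"tx":0,"ty":0,"tz":0,"ax":0,"ay":0,"az":0,"claw":0.4},{"tx":0,"ty":0,"tz":0,"ax":0,"ay":0,"az":0,"claw":0.5},{"tx":0,"ty":0,"tz":0,"ax":0,"ay":0,"az":0,"claw":0.8},{"tx":0,"ty":0,"tz":0,"ax":0,"ay":0,"az":0,"claw":1}]}}

```text
time_s: 9.05
tcp_pos: [0.5225, -0.1357, 0.0494]
eef_rot: [180.0, -0.0, -151.6]
contact_force: [-0.5, -0.2, -1.0]
gripper_width: 0.0765
```

Emit:
{"op": "step_arm", "data": {"increments": [{"tx":0,"ty":0,"tz":0,"ax":0,"ay":0,"az":0,"claw":1},{"tx":0,"ty":0,"tz":0,"ax":0,"ay":0,"az":0,"claw":1},{"tx":0,"ty":0,"tz":0,"ax":0,"ay":0,"az":0,"claw":1},{"tx":0,"ty":0,"tz":10,"ax":0,"ay":0,"az":0,"claw":1},{"tx":0,"ty":0,"tz":30,"ax":0,"ay":0,"az":0,"claw":1},{"tx":0,"ty":0,"tz":40,"ax":0,"ay":0,"az":0,"claw":1},{"tx":0,"ty":0,"tz":40,"ax":0,"ay":0,"az":0,"claw":1},{"tx":0,"ty":0,"tz":25,"ax":0,"ay":0,"az":0,"claw":1},{"tx":0,"ty":0,"tz":0,"ax":0,"ay":0,"az":0,"claw":1},{"tx":0,"ty":0,"tz":0,"ax":0,"ay":0,"az":0,"claw":1}]}}

```text
time_s: 10.05
tcp_pos: [0.5227, -0.1357, 0.1954]
eef_rot: [-180.0, 0.1, -151.6]
contact_force: [-0.0, 0.3, -0.9]
gripper_width: 0.0876
```

```bash
cat >> h.py <<'E'
def lugs(c,o=(.527,-.133),maxv=222,zr=(.055,.065),rad=.05):
    """top faces of the two lugs (top ~60 mm): rects of all and over-both length"""
    W=world(c)[:maxv].reshape(-1,3);m=(W[:,2]>zr[0])&(W[:,2]<zr[1])&(np.hypot(W[:,0]-o[0],W[:,1]-o[1])<rad)
    q=W[m];rc=cv2.minAreaRect((q[:,:2]*1000).astype(np.float32));return len(q),np.round(rc[0],1),np.round(rc[1],1),round(rc[2],1),np.median(q[:,2])
E
python3 - <<'E'
from h import *
import pickle
s=r.get_state();print(s['time_s'],s['tcp_pos'],s['eef_rot'],s['contact_force'],s['gripper_width'])
for n in('wrist','scene'):
    c=cap(n);c['s']=s;pickle.dump(c,open('l_%s.pkl'%n,'wb'));cv2.imwrite('pics/l_%s.png'%n,c['image'])
    print(n,lugs(c,maxv=384))
cv2.imwrite('pics/l.png',np.hstack([cv2.imread('pics/l_wrist.png'),cv2.resize(cv2.imread('pics/l_scene.png')[180:384,0:240],(288,245),interpolation=cv2.INTER_CUBIC) if 0 else cv2.copyMakeBorder(cv2.resize(cv2.imread('pics/l_scene.png')[180:384,0:240],(288,245)),0,139,0,0,cv2.BORDER_CONSTANT)]))
E
```

```text
10.05 [ 0.52268507 -0.13570559  0.19542772] [-1.79970593e+02  1.11090974e-01 -1.51631326e+02] [-0.04706089  0.27300502 -0.88369855] 0.08763050612827268
wrist (331, array([ 526.5, -135.1]), array([21.9, 61.8]), 28.2, np.float64(0.05959542048433951))
scene (153, array([ 530.4, -133.3]), array([23.3, 63.9]), 28.3, np.float64(0.05967292208897494))
```

View pics/l.png

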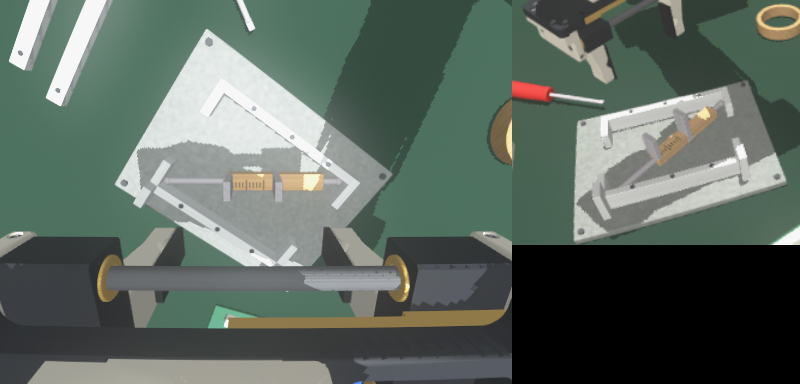

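Both tips are sprung into the corners: far right at wrist (163,181), near left at (350,182). Over both lugs I get 61.8 mm (wrist, which read 66.6 for 67) and 63.9 mm (scene, which read 67.6), so the reading is about 4.3 mm. Now I regrasp, centred.

Emit:
{"op": "step_arm", "data": {"increments": [{"tx":3.8,"ty":0.6,"tz":-30,"ax":0,"ay":0,"az":0,"claw":1},{"tx":0,"ty":0,"tz":-40,"ax":0,"ay":0,"az":0,"claw":1},{"tx":0,"ty":0,"tz":-40,"ax":0,"ay":0,"az":0,"claw":1},{"tx":0,"ty":0,"tz":-22,"ax":0,"ay":0,"az":0,"claw":1},{"tx":0,"ty":0,"tz":-11,"ax":0,"ay":0,"az":0,"claw":1},{"tx":0,"ty":0,"tz":0,"ax":0,"ay":0,"az":0,"claw":1},{"tx":0,"ty":0,"tz":0,"ax":0,"ay":0,"az":0,"claw":1}]}}

```text
time_s: 10.85
tcp_pos: [0.5269, -0.1352, 0.0518]
eef_rot: [-180.0, 0.0, -151.6]
contact_force: [0.4, 0.6, 1.2]
gripper_width: 0.0877
```

Emit:
{"op": "step_arm", "data": {"increments": [{"tx":0,"ty":0,"tz":0,"ax":0,"ay":0,"az":0,"claw":0.3},{"tx":0,"ty":0,"tz":0,"ax":0,"ay":0,"az":0,"claw":0},{"tx":0,"ty":0,"tz":0,"ax":0,"ay":0,"az":0,"claw":-1},{"tx":0,"ty":0,"tz":0,"ax":0,"ay":0,"az":0,"claw":-1},{"tx":0,"ty":0,"tz":0,"ax":0,"ay":0,"az":0,"claw":-1},{"tx":0,"ty":0,"tz":0,"ax":0,"ay":0,"az":0,"claw":-1},{"tx":0,"ty":0,"tz":0,"ax":0,"ay":0,"az":0,"claw":-1},{"tx":0,"ty":0,"tz":0,"ax":0,"ay":0,"az":0,"claw":-1},{"tx":0,"ty":0,"tz":0,"ax":0,"ay":0,"az":0,"claw":-1},{"tx":0,"ty":0,"tz":0,"ax":0,"ay":0,"az":0,"claw":-1}]}}

```text
time_s: 11.85
tcp_pos: [0.5266, -0.1348, 0.052]
eef_rot: [-180.0, 0.0, -151.6]
contact_force: [-0.9, 4.1, 5.9]
gripper_width: 0.0249
```

Emit:
{"op": "step_arm", "data": {"increments": [{"tx":0,"ty":0,"tz":8,"ax":0,"ay":0,"az":0,"claw":-1},{"tx":0,"ty":0,"tz":25,"ax":0,"ay":0,"az":0,"claw":-1},{"tx":0,"ty":0,"tz":40,"ax":0,"ay":0,"az":0,"claw":-1},{"tx":0,"ty":0,"tz":40,"ax":0,"ay":0,"az":0,"claw":-1},{"tx":0,"ty":0,"tz":27,"ax":0,"ay":0,"az":0,"claw":-1},{"tx":0,"ty":0,"tz":0,"ax":0,"ay":0,"az":8.2,"claw":-1},{"tx":0,"ty":0,"tz":0,"ax":0,"ay":0,"az":8.2,"claw":-1},{"tx":0,"ty":0,"tz":0,"ax":0,"ay":0,"az":8.2,"claw":-1},{"tx":0,"ty":0,"tz":0,"ax":0,"ay":0,"az":8.2,"claw":-1},{"tx":0,"ty":0,"tz":0,"ax":0,"ay":0,"az":8.2,"claw":-1},{"tx":0,"ty":0,"tz":0,"ax":0,"ay":0,"az":8.2,"claw":-1},{"tx":0,"ty":0,"tz":0,"ax":0,"ay":0,"az":8.2,"claw":-1}]}}

```text
time_s: 13.05
tcp_pos: [0.526, -0.1353, 0.1916]
eef_rot: [180.0, 0.0, -93.9]
contact_force: [0.6, 0.2, -1.4]
gripper_width: 0.0249
```

Emit:
{"op": "step_arm", "data": {"increments": [{"tx":0,"ty":0,"tz":0,"ax":0,"ay":0,"az":8.2,"claw":-1},{"tx":0,"ty":0,"tz":0,"ax":0,"ay":0,"az":8.2,"claw":-1},{"tx":0,"ty":0,"tz":0,"ax":0,"ay":0,"az":8.2,"claw":-1},{"tx":0,"ty":0,"tz":0,"ax":0,"ay":0,"az":8.2,"claw":-1},{"tx":0,"ty":0,"tz":0,"ax":0,"ay":0,"az":8.2,"claw":-1},{"tx":0,"ty":0,"tz":0,"ax":0,"ay":0,"az":8.2,"claw":-1},{"tx":0,"ty":0,"tz":0,"ax":0,"ay":0,"az":0,"claw":-1},{"tx":0,"ty":0,"tz":0,"ax":0,"ay":0,"az":0,"claw":-1},{"tx":0,"ty":0,"tz":0,"ax":0,"ay":0,"az":0,"claw":-1}]}}

```text
time_s: 13.95
tcp_pos: [0.5263, -0.1352, 0.1914]
eef_rot: [180.0, 0.0, -45.2]
contact_force: [-0.6, -0.2, -2.3]
gripper_width: 0.0244
```

```bash
python3 - <<'E'
from h import *
from scipy.spatial.transform import Rotation as Ro
import pickle
s=r.get_state();print(s['time_s'],s['tcp_pos'],s['eef_rot'],s['contact_force'],s['gripper_width'],s['joints'])
T=Ro.from_euler('xyz',s['eef_rot'],degrees=True).as_matrix();p=s['tcp_pos']
c=cap('wrist');pickle.dump(c,open('m_wrist.pkl','wb'));cv2.imwrite('pics/m.png',c['image'])
W=(world(c)-p)@T*1000
# bar front face strips / lugs in tool frame
m=np.zeros(c['depth'].shape,bool);m[200:262,100:420]=1;hsv=cv2.cvtColor(c['image'],cv2.COLOR_BGR2HSV)
y=m&(hsv[...,1]>60)&(hsv[...,0]<35)&(W[...,2]>26)&(W[...,2]<40)&(np.abs(W[...,1])<70);q=W[y]
for lo in(-60,-30,0,30):
    k=q[(q[:,1]>lo)&(q[:,1]<lo+30)];print('bar front',lo,len(k),np.round(np.median(k,0),1))
l=m&(np.abs(W[...,1])<12.5)&(W[...,2]>-14)&(W[...,2]<20)&(W[...,0]>-20);print('lug front',np.round(np.percentile(W[l],[5,50,95],axis=0),1).tolist())
q=jigstats(c,maxv=222);t=q[(q[:,2]>31)&(q[:,2]<41)&(q[:,0]>25)]
m=t[(np.abs(t[:,1])<60)];print('far rail x',len(m),np.round(np.percentile(m[:,0],[3,97]),1))
for sg in(1,-1):
    L=t[(t[:,0]<55)&(t[:,1]*sg>60)];print('leg',sg,len(L),np.round(np.percentile(L[:,1],[3,97]),1) if len(L) else '')
e=q[(q[:,2]>50)&(q[:,2]<62)&(q[:,0]>50)]
for sg in(1,-1):
    k=e[e[:,1]*sg>0];print('ear',sg,len(k),np.round(np.percentile(k,[3,97],axis=0),1).tolist() if len(k) else '')
E
```

```text
13.95 [ 0.52629219 -0.1352316   0.1914272 ] [ 1.79996989e+02  5.98961276e-03 -4.52170516e+01] [-0.6276234  -0.19672552 -2.31616425] 0.024403102354229635 [ 6.25662320e+00  1.06825515e+01 -2.04219797e+01 -3.28225846e-03
 -5.89015549e+01  3.85280208e+01]
bar front -60 498 [  5.2 -38.6  29.5]
bar front -30 574 [  7.7 -13.6  29.9]
bar front 0 546 [ 6.5 14.3 29.5]
bar front 30 652 [ 6.3 42.2 29.4]
lug front [[1.7, -11.8, -8.7], [8.8, -4.0, -2.8], [9.6, 11.5, 16.8]]
far rail x 1089 [63.4 72.7]
leg 1 193 [78.3 87.9]
leg -1 242 [-98.1 -88.5]
ear 1 268 [[63.6, 78.6, 51.0], [86.4, 88.2, 56.8]]
ear -1 332 [[63.7, -98.4, 52.9], [86.3, -88.7, 57.5]]
```

```bash
python3 - <<'E'
from h import *
from scipy.spatial.transform import Rotation as Ro
import pickle
s=r.get_state();T=Ro.from_euler('xyz',s['eef_rot'],degrees=True).as_matrix();p=s['tcp_pos']
c=pickle.load(open('m_wrist.pkl','rb'));W=(world(c)-p)@T*1000
for u in list(range(185,350,20))+[140,365]:
    print(u,[np.round(W[v,u],1).tolist() for v in range(212,236,4)])
for n,(a,b,x0,x1) in dict(lugL=(222,264,235,243),lugR=(212,264,264,273)).items():
    q=W[a:b,x0:x1].reshape(-1,3);q=q[(q[:,2]>-8)&(q[:,2]<18)];print(n,np.round(np.median(q,0),1))
E
```

```text
185 [[-46.5, -83.2, 181.9], [8.2, -46.0, 38.7], [8.1, -44.5, 32.1], [5.8, -44.4, 30.8], [3.1, -44.5, 30.2], [0.5, -44.5, 29.6]]
205 [[-45.9, -58.0, 180.4], [8.4, -32.1, 38.2], [7.6, -31.3, 33.3], [6.7, -30.6, 28.8], [3.0, -31.1, 30.3], [10.8, -27.1, 8.5]]
225 [[-46.6, -33.4, 182.0], [8.1, -18.4, 38.9], [8.6, -17.6, 31.0], [6.4, -17.5, 29.3], [11.1, -15.9, 13.2], [10.3, -15.5, 9.5]]
245 [[-46.5, -8.6, 181.7], [8.3, -4.5, 38.5], [8.5, -4.3, 31.1], [9.1, -4.1, 23.4], [8.8, -4.0, 18.2], [8.0, -3.9, 14.1]]
265 [[-46.1, 16.2, 180.8], [8.7, 9.3, 37.4], [9.3, 8.9, 29.4], [9.0, 8.7, 23.6], [8.8, 8.4, 18.0], [9.2, 8.1, 11.6]]
285 [[-46.2, 41.0, 180.9], [8.0, 23.2, 39.0], [7.9, 22.5, 32.4], [6.7, 22.1, 28.7], [10.2, 20.4, 15.0], [10.9, 19.6, 8.2]]
305 [[-36.2, 60.8, 156.2], [8.5, 36.8, 37.9], [7.4, 36.1, 33.5], [6.7, 35.3, 28.6], [2.9, 35.8, 30.5], [0.8, 35.6, 28.7]]
325 [[-46.6, 90.9, 181.7], [7.7, 51.2, 39.7], [7.9, 49.3, 32.3], [6.7, 48.5, 28.6], [3.4, 48.9, 29.3], [0.4, 49.2, 29.5]]
345 [[-50.3, 119.2, 190.8], [-56.3, 120.2, 191.8], [8.1, 62.7, 31.8], [6.5, 61.9, 28.9], [3.8, 62.1, 28.5], [0.3, 62.8, 29.6]]
140 [[-50.0, -143.3, 190.4], [-56.3, -144.8, 192.2], [-61.8, -145.4, 192.1], [-67.4, -146.0, 191.8], [1.9, -75.8, 32.6], [-0.1, -75.3, 30.5]]
365 [[-51.1, 145.9, 192.7], [-55.7, 145.6, 190.4], [-62.3, 147.3, 192.6], [-66.8, 146.8, 189.9], [1.8, 77.3, 32.7], [-0.6, 77.1, 31.2]]
lugL [ 9.  -7.2 -1.3]
lugR [ 8.9  9.2 -1.1]
```

The rule is held centred (tool x -1.9) with its underside 42.5 mm below the TCP. Target middle is about (526.7,-134.2), direction 44.8°. Lowering.

Emit:
{"op": "step_arm", "data": {"increments": [{"tx":1.7,"ty":-0.3,"tz":-30,"ax":0,"ay":0,"az":0,"claw":-1},{"tx":0,"ty":0,"tz":-35,"ax":0,"ay":0,"az":0,"claw":-1},{"tx":0,"ty":0,"tz":-35,"ax":0,"ay":0,"az":0,"claw":-1},{"tx":0,"ty":0,"tz":-20,"ax":0,"ay":0,"az":0,"claw":-1},{"tx":0,"ty":0,"tz":-10,"ax":0,"ay":0,"az":0,"claw":-1},{"tx":0,"ty":0,"tz":-5,"ax":0,"ay":0,"az":0,"claw":-1},{"tx":0,"ty":0,"tz":-2,"ax":0,"ay":0,"az":0,"claw":-1},{"tx":0,"ty":0,"tz":0,"ax":0,"ay":0,"az":0,"claw":-1},{"tx":0,"ty":0,"tz":0,"ax":0,"ay":0,"az":0,"claw":-1}]}}

```text
time_s: 14.9
tcp_pos: [0.5289, -0.1355, 0.0554]
eef_rot: [-179.9, -0.1, -45.0]
contact_force: [0.6, -0.5, -1.7]
gripper_width: 0.0246
```

Emit:
{"op": "step_arm", "data": {"increments": [{"tx":0,"ty":0,"tz":-1,"ax":0,"ay":0,"az":0,"claw":-1},{"tx":0,"ty":0,"tz":-1,"ax":0,"ay":0,"az":0,"claw":-1},{"tx":0,"ty":0,"tz":-0.7,"ax":0,"ay":0,"az":0,"claw":-1},{"tx":0,"ty":0,"tz":0,"ax":0,"ay":0,"az":0,"claw":-1}]}}

```text
time_s: 15.3
tcp_pos: [0.5283, -0.1356, 0.052]
eef_rot: [-180.0, -0.0, -45.0]
contact_force: [-1.2, -0.1, 2.9]
gripper_width: 0.0245
```

Just touching the plate. Releasing slowly.

Emit:
{"op": "step_arm", "data": {"increments": [{"tx":0,"ty":0,"tz":0.4,"ax":0,"ay":0,"az":0,"claw":-0.4},{"tx":0,"ty":0,"tz":0,"ax":0,"ay":0,"az":0,"claw":-0.3},{"tx":0,"ty":0,"tz":0,"ax":0,"ay":0,"az":0,"claw":-0.2},{"tx":0,"ty":0,"tz":0,"ax":0,"ay":0,"az":0,"claw":-0.1},{"tx":0,"ty":0,"tz":0,"ax":0,"ay":0,"az":0,"claw":0},{"tx":0,"ty":0,"tz":0,"ax":0,"ay":0,"az":0,"claw":0.1},{"tx":0,"ty":0,"tz":0,"ax":0,"ay":0,"az":0,"claw":0.2},{"tx":0,"ty":0,"tz":0,"ax":0,"ay":0,"az":0,"claw":0.3},{"tx":0,"ty":0,"tz":0,"ax":0,"ay":0,"az":0,"claw":0.4},{"tx":0,"ty":0,"tz":0,"ax":0,"ay":0,"az":0,"claw":0.6},{"tx":0,"ty":0,"tz":0,"ax":0,"ay":0,"az":0,"claw":1},{"tx":0,"ty":0,"tz":0,"ax":0,"ay":0,"az":0,"claw":1}]}}

```text
time_s: 16.5
tcp_pos: [0.5281, -0.1356, 0.0521]
eef_rot: [180.0, -0.0, -45.0]
contact_force: [0.6, 0.3, 0.2]
gripper_width: 0.08
```

Emit:
{"op": "step_arm", "data": {"increments": [{"tx":0,"ty":0,"tz":0,"ax":0,"ay":0,"az":0,"claw":1},{"tx":0,"ty":0,"tz":0,"ax":0,"ay":0,"az":0,"claw":1},{"tx":0,"ty":0,"tz":10,"ax":0,"ay":0,"az":0,"claw":1},{"tx":0,"ty":0,"tz":30,"ax":0,"ay":0,"az":0,"claw":1},{"tx":0,"ty":0,"tz":40,"ax":0,"ay":0,"az":0,"claw":1},{"tx":0,"ty":0,"tz":40,"ax":0,"ay":0,"az":0,"claw":1},{"tx":0,"ty":0,"tz":25,"ax":0,"ay":0,"az":0,"claw":1},{"tx":0,"ty":0,"tz":0,"ax":0,"ay":0,"az":0,"claw":1},{"tx":0,"ty":0,"tz":0,"ax":0,"ay":0,"az":0,"claw":1}]}}

```text
time_s: 17.4
tcp_pos: [0.5282, -0.1354, 0.1982]
eef_rot: [-179.9, -0.1, -45.0]
contact_force: [0.2, 0.0, -0.5]
gripper_width: 0.0874
```

```bash
cat >> h.py <<'E'
def farrail(c,maxv=222):
    q=jigstats(c,maxv=maxv);t=q[(q[:,2]>31)&(q[:,2]<41)&(q[:,0]>25)];o={}
    for sg in(1,-1):
        L=t[(t[:,0]<55)&(t[:,0]>36)&(t[:,1]*sg>60)];e=q[(q[:,2]>50)&(q[:,2]<62)&(q[:,0]>50)&(q[:,1]*sg>60)]
        o[sg]=[len(L) and np.round(np.percentile(L[:,1],[3,97]),1).tolist(),len(e) and np.round(np.percentile(e,[3,97],axis=0),1).tolist()]
    return o
E
python3 - <<'E'
from h import *
import pickle
s=r.get_state();print(s['time_s'],s['tcp_pos'],s['eef_rot'],s['contact_force'],s['gripper_width'])
for n in('wrist','scene'):
    c=cap(n);c['s']=s;pickle.dump(c,open('n_%s.pkl'%n,'wb'));cv2.imwrite('pics/n_%s.png'%n,c['image'])
    print(n,lugs(c,maxv=384),farrail(c,230 if n=='wrist' else 384))
cv2.imwrite('pics/n.png',np.hstack([cv2.imread('pics/n_wrist.png'),cv2.copyMakeBorder(cv2.resize(cv2.imread('pics/n_scene.png')[180:384,0:240],(288,245)),0,139,0,0,cv2.BORDER_CONSTANT)]))
E
```

```text
17.4 [ 0.52819975 -0.13541096  0.19815116] [-1.79901418e+02 -6.30011149e-02 -4.50303448e+01] [ 0.22445744  0.02785914 -0.51268062] 0.087409070052607
wrist (335, array([ 527.6, -134.6]), array([52.8, 22.2]), 45.1, np.float64(0.059864324951576245)) {1: [[78.2, 87.6], [[63.6, 78.5, 51.1], [86.2, 88.1, 57.0]]], -1: [[-98.2, -88.5], [[63.6, -98.4, 53.2], [86.2, -88.7, 57.5]]]}
scene (150, array([ 530.1, -133.7]), array([54.1, 23.9]), 46.9, np.float64(0.059367000030109626)) {1: [[81.1, 90.7], [[66.3, 80.8, 51.1], [90.1, 90.6, 57.6]]], -1: [[-96.2, -87.6], [[66.6, -96.7, 50.7], [89.5, -87.2, 57.5]]]}
```

View pics/n.png

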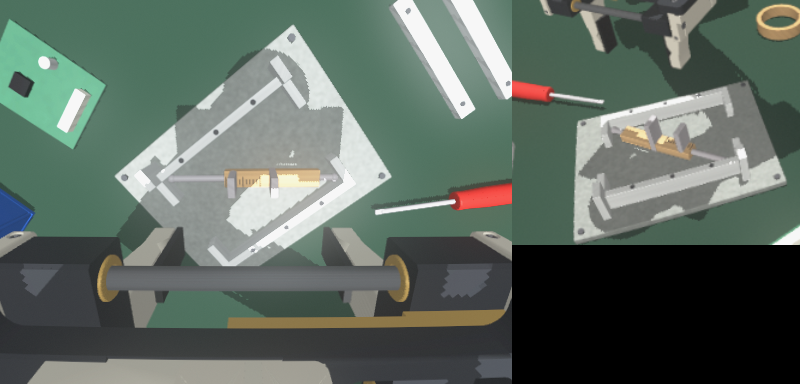

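The rule is seated across the other diagonal, tips at wrist (165,178) and (345,180). Its reading is about 13.6 mm, against about 4.3 mm first, so the middle is about 9. The far rail must go about 5.6 mm to the left, pushed at its right ear, whose end face is at about (589,-239.5). Closing the fingers and going beside it.

Emit:
{"op": "step_arm", "data": {"increments": [{"tx":5.7,"ty":-13.2,"tz":0,"ax":0,"ay":0,"az":-5.25,"claw":-1},{"tx":5.7,"ty":-13.2,"tz":0,"ax":0,"ay":0,"az":-5.25,"claw":-1},{"tx":5.7,"ty":-13.2,"tz":0,"ax":0,"ay":0,"az":-5.25,"claw":-1},{"tx":5.7,"ty":-13.2,"tz":0,"ax":0,"ay":0,"az":-5.25,"claw":-1},{"tx":5.7,"ty":-13.2,"tz":0,"ax":0,"ay":0,"az":-5.25,"claw":-1},{"tx":5.7,"ty":-13.2,"tz":0,"ax":0,"ay":0,"az":-5.25,"claw":-1},{"tx":5.7,"ty":-13.2,"tz":0,"ax":0,"ay":0,"az":-5.25,"claw":-1},{"tx":5.7,"ty":-13.2,"tz":0,"ax":0,"ay":0,"az":-5.25,"claw":-1},{"tx":5.7,"ty":-13.2,"tz":0,"ax":0,"ay":0,"az":-5.25,"claw":-1},{"tx":5.7,"ty":-13.2,"tz":0,"ax":0,"ay":0,"az":-5.25,"claw":-1},{"tx":0,"ty":0,"tz":0,"ax":0,"ay":0,"az":0,"claw":-1},{"tx":0,"ty":0,"tz":0,"ax":0,"ay":0,"az":0,"claw":-1}]}}

```text
time_s: 18.7
tcp_pos: [0.5844, -0.2674, 0.1956]
eef_rot: [179.9, 0.0, -97.4]
contact_force: [-0.6, -0.1, -0.2]
gripper_width: 0.0013
```

```bash
python3 - <<'E'
from h import *
s=r.get_state();print(s['time_s'],s['tcp_pos'],s['eef_rot'],s['contact_force'],s['gripper_width'])
c=cap('wrist');q=jigstats(c,maxv=384)
cv2.imwrite('pics/p.png',c['image'])
e=q[(q[:,2]>50)&(q[:,2]<60)&(q[:,0]>50)&(q[:,0]<100)&(np.abs(q[:,1]+93)<15)];print(len(e),len(e) and np.round(np.percentile(e,[3,97],axis=0),1))
E
```

```text
18.7 [ 0.58442793 -0.26740192  0.19557001] [ 1.79851133e+02  1.56981007e-02 -9.74458082e+01] [-0.59692051 -0.1189372  -0.18675617] 0.0012545290299554937
219 [[ 63.8 -99.4  51.8]
 [ 86.5 -89.9  56.9]]
```

Emit:
{"op": "step_arm", "data": {"increments": [{"tx":0,"ty":0,"tz":-30,"ax":0,"ay":0,"az":0,"claw":-1},{"tx":0,"ty":0,"tz":-40,"ax":0,"ay":0,"az":0,"claw":-1},{"tx":0,"ty":0,"tz":-40,"ax":0,"ay":0,"az":0,"claw":-1},{"tx":0,"ty":0,"tz":-25,"ax":0,"ay":0,"az":0,"claw":-1},{"tx":0,"ty":0,"tz":-12,"ax":0,"ay":0,"az":0,"claw":-1},{"tx":0,"ty":0,"tz":0,"ax":0,"ay":0,"az":0,"claw":-1},{"tx":0.6,"ty":5,"tz":0,"ax":0,"ay":0,"az":0,"claw":-1},{"tx":0.6,"ty":5,"tz":0,"ax":0,"ay":0,"az":0,"claw":-1},{"tx":0.3,"ty":2,"tz":0,"ax":0,"ay":0,"az":0,"claw":-1},{"tx":0,"ty":0,"tz":0,"ax":0,"ay":0,"az":0,"claw":-1}]}}

```text
time_s: 19.75
tcp_pos: [0.5873, -0.255, 0.0513]
eef_rot: [-179.9, 0.0, -97.5]
contact_force: [0.6, 0.1, 1.1]
gripper_width: 0.0002
```

Emit:
{"op": "step_arm", "data": {"increments": [{"tx":0.1,"ty":1,"tz":0,"ax":0,"ay":0,"az":0,"claw":-1},{"tx":0.1,"ty":1,"tz":0,"ax":0,"ay":0,"az":0,"claw":-1},{"tx":0.1,"ty":1,"tz":0,"ax":0,"ay":0,"az":0,"claw":-1},{"tx":0.1,"ty":1,"tz":0,"ax":0,"ay":0,"az":0,"claw":-1},{"tx":0,"ty":0,"tz":0,"ax":0,"ay":0,"az":0,"claw":-1}]}}

```text
time_s: 20.25
tcp_pos: [0.587, -0.2514, 0.05]
eef_rot: [180.0, -0.0, -97.5]
contact_force: [0.7, -0.0, -0.3]
gripper_width: 0.0005
```

Emit:
{"op": "step_arm", "data": {"increments": [{"tx":0.1,"ty":1,"tz":0,"ax":0,"ay":0,"az":0,"claw":-1},{"tx":0.1,"ty":1,"tz":0,"ax":0,"ay":0,"az":0,"claw":-1},{"tx":0.1,"ty":1,"tz":0,"ax":0,"ay":0,"az":0,"claw":-1},{"tx":0,"ty":0,"tz":0,"ax":0,"ay":0,"az":0,"claw":-1}]}}

```text
time_s: 20.65
tcp_pos: [0.5872, -0.2493, 0.05]
eef_rot: [180.0, -0.1, -97.5]
contact_force: [-0.6, -5.4, -1.6]
gripper_width: 0.0005
```

Contact at TCP y ≈ -249.3 (5 N). Pushing in small steps, aiming for TCP y ≈ -243.8.

Emit:
{"op": "step_arm", "data": {"increments": [{"tx":0.1,"ty":0.7,"tz":0,"ax":0,"ay":0,"az":0,"claw":-1},{"tx":0.1,"ty":0.7,"tz":0,"ax":0,"ay":0,"az":0,"claw":-1},{"tx":0.1,"ty":0.7,"tz":0,"ax":0,"ay":0,"az":0,"claw":-1},{"tx":0,"ty":0,"tz":0,"ax":0,"ay":0,"az":0,"claw":-1}]}}

```text
time_s: 21.05
tcp_pos: [0.5875, -0.2474, 0.05]
eef_rot: [180.0, -0.1, -97.5]
contact_force: [-1.1, -6.2, -0.9]
gripper_width: -0.0001
```

Emit:
{"op": "step_arm", "data": {"increments": [{"tx":0.1,"ty":0.7,"tz":0,"ax":0,"ay":0,"az":0,"claw":-1},{"tx":0.1,"ty":0.7,"tz":0,"ax":0,"ay":0,"az":0,"claw":-1},{"tx":0.1,"ty":0.7,"tz":0,"ax":0,"ay":0,"az":0,"claw":-1},{"tx":0,"ty":0,"tz":0,"ax":0,"ay":0,"az":0,"claw":-1}]}}

```text
time_s: 21.45
tcp_pos: [0.5877, -0.2454, 0.05]
eef_rot: [180.0, -0.1, -97.5]
contact_force: [0.0, -6.2, -1.9]
gripper_width: 0.0001
```

```bash
python3 - <<'E'
from h import *
s=r.get_state();print(s['time_s'],s['tcp_pos'],s['contact_force'])
for n in('wrist','scene'):
    c=cap(n)
    try: print(n,lugs(c,maxv=384),farrail(c,384))
    except Exception as e: print(n,e)
E
```

```text
21.45 [ 0.58774257 -0.24536146  0.05001049] [ 5.45289804e-03 -6.17840792e+00 -1.94219020e+00]
wrist (64, array([ 507.5, -147.8]), array([ 3.5, 16. ]), 79.1, np.float64(0.0599532918135315)) {1: [0, 0], -1: [0, [[68.0, -116.1, 50.1], [79.6, -111.3, 61.8]]]}
scene (153, array([ 530.8, -131.3]), array([58.3, 22.5]), 46.7, np.float64(0.05962920452766711)) {1: [[86.0, 94.5], [[67.1, 85.9, 50.6], [89.7, 95.3, 57.5]]], -1: [[-85.1, -81.9], [[71.2, -87.5, 50.1], [89.6, -82.0, 58.0]]]}
```

The scene view now gives a lug length of 58.3 mm; its middle of the two diagonals is 59.0. A little further, then back off and re-measure from the same wrist pose as before.

Emit:
{"op": "step_arm", "data": {"increments": [{"tx":0.1,"ty":0.5,"tz":0,"ax":0,"ay":0,"az":0,"claw":-1},{"tx":0,"ty":0,"tz":0,"ax":0,"ay":0,"az":0,"claw":-1},{"tx":-0.4,"ty":-3,"tz":0,"ax":0,"ay":0,"az":0,"claw":-1},{"tx":-1.5,"ty":-10,"tz":0,"ax":0,"ay":0,"az":0,"claw":-1},{"tx":-1,"ty":-8,"tz":0,"ax":0,"ay":0,"az":0,"claw":-1},{"tx":0,"ty":0,"tz":30,"ax":0,"ay":0,"az":0,"claw":-1},{"tx":0,"ty":0,"tz":40,"ax":0,"ay":0,"az":0,"claw":-1},{"tx":0,"ty":0,"tz":40,"ax":0,"ay":0,"az":0,"claw":-1},{"tx":0,"ty":0,"tz":38,"ax":0,"ay":0,"az":0,"claw":-1}]}}

```text
time_s: 22.45
tcp_pos: [0.5849, -0.2654, 0.1999]
eef_rot: [-180.0, 0.0, -97.5]
contact_force: [0.9, -0.5, -0.2]
gripper_width: 0.0005
```

Emit:
{"op": "step_arm", "data": {"increments": [{"tx":-5.7,"ty":13.2,"tz":0,"ax":0,"ay":0,"az":5.25,"claw":-1},{"tx":-5.7,"ty":13.2,"tz":0,"ax":0,"ay":0,"az":5.25,"claw":-1},{"tx":-5.7,"ty":13.2,"tz":0,"ax":0,"ay":0,"az":5.25,"claw":-1},{"tx":-5.7,"ty":13.2,"tz":0,"ax":0,"ay":0,"az":5.25,"claw":-1},{"tx":-5.7,"ty":13.2,"tz":0,"ax":0,"ay":0,"az":5.25,"claw":-1},{"tx":-5.7,"ty":13.2,"tz":0,"ax":0,"ay":0,"az":5.25,"claw":-1},{"tx":-5.7,"ty":13.2,"tz":0,"ax":0,"ay":0,"az":5.25,"claw":-1},{"tx":-5.7,"ty":13.2,"tz":0,"ax":0,"ay":0,"az":5.25,"claw":-1},{"tx":-5.7,"ty":13.2,"tz":0,"ax":0,"ay":0,"az":5.25,"claw":-1},{"tx":-5.7,"ty":13.2,"tz":0,"ax":0,"ay":0,"az":5.25,"claw":-1},{"tx":0,"ty":0,"tz":0,"ax":0,"ay":0,"az":0,"claw":-1},{"tx":0,"ty":0,"tz":0,"ax":0,"ay":0,"az":0,"claw":-1}]}}

```text
time_s: 23.65
tcp_pos: [0.5283, -0.1331, 0.1984]
eef_rot: [-180.0, -0.0, -45.1]
contact_force: [0.1, -1.4, -0.8]
gripper_width: 0.0004
```

```bash
python3 - <<'E'
from h import *
import pickle
s=r.get_state();print(s['time_s'],s['tcp_pos'],s['eef_rot'],s['contact_force'],s['gripper_width'])
for i in range(2):
  for n in('wrist','scene'):
    c=cap(n);cv2.imwrite('pics/q_%s.png'%n,c['image'])
    print(n,lugs(c,maxv=384),farrail(c,230 if n=='wrist' else 384))
cv2.imwrite('pics/q.png',np.hstack([cv2.imread('pics/q_wrist.png'),cv2.copyMakeBorder(cv2.resize(cv2.imread('pics/q_scene.png')[180:384,0:240],(288,245)),0,139,0,0,cv2.BORDER_CONSTANT)]))
E
```

```text
23.65 [ 0.5283126  -0.13306396  0.19837555] [-1.79974834e+02 -2.31479489e-02 -4.51138752e+01] [ 0.12204648 -1.3603758  -0.767425  ] 0.0003883212097589437
wrist (329, array([ 527.8, -131.9]), array([57.8, 21.9]), 46.5, np.float64(0.05987180214945538)) {1: [[83.6, 93.3], [[63.7, 83.6, 51.3], [86.2, 93.3, 56.9]]], -1: [[-92.9, -83.1], [[63.8, -93.0, 53.4], [86.2, -83.3, 57.3]]]}
scene (151, array([ 530.7, -130.7]), array([59.1, 23.1]), 46.9, np.float64(0.059548944296691796)) {1: [[86.4, 94.8], [[67.6, 86.4, 51.0], [89.6, 95.7, 57.8]]], -1: [[-90.5, -81.6], [[66.3, -92.2, 50.3], [89.3, -81.7, 57.6]]]}
wrist (322, array([ 527.7, -131.9]), array([58. , 22.3]), 46.6, np.float64(0.05995412135316602)) {1: [[83.5, 93.0], [[63.7, 83.7, 50.8], [86.3, 93.7, 57.0]]], -1: [[-92.8, -83.1], [[63.8, -93.0, 53.3], [86.2, -83.3, 57.5]]]}
scene (151, array([ 530.3, -130.8]), array([59.4, 23.1]), 46.9, np.float64(0.059595668455911285)) {1: [[86.4, 94.9], [[67.2, 86.3, 51.5], [90.0, 95.7, 57.9]]], -1: [[-90.3, -81.7], [[66.0, -91.9, 50.5], [89.4, -81.7, 57.6]]]}
```

View pics/q.png

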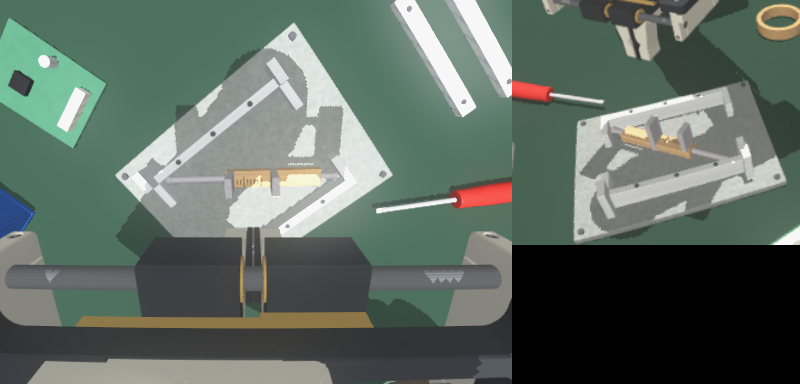

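The picture shows the rule seated with tips at (165,178) and (345,178), and the gripper clear. The lug length of 57.9 mm (wrist; middle 57.3) and 59.2 mm (scene; middle 59.0) gives a reading of about 8.6 mm. The rails' middles agree to within 0.1 mm in the wrist view. Handing in.

```bash
python3 -c "
from plant import r
print(r.close_job())"
```

```text
the job is handed in; nothing more can be done
None
```

I set the rule across the near left – far right diagonal, then across the other one, and left it there. I then pushed the far rail about 5.4 mm to the left by its right ear. I handed the job in at about 24 s with the gripper clear, and it reported no verdict.

- **Readings:** the first diagonal read about 4.3 mm and the second about 13.6 mm, so the middle is about 9. After the push the rule reads about 8.7 mm in the wrist view and 8.35 mm in the scene view, inside the 7.4–11 mm window.
- **Rails:** in the wrist view the middles of the near and far rails agree to about 0.1 mm.
- **Seating:** in the last picture both tips sit in their corners.
- **Push force:** it was about 6 N each time I read it.
- **Disagreements:** the cameras differed by 2–4 mm on absolute positions, so I relied on differences taken within one view. The first pinch on the bench showed an upward force of about 11 N that I could not explain; it vanished on lifting.
- **Not checked:** I did not measure whether the other bench items moved. The ones visible in the last pictures look undisturbed.

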